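Lock the parts drawer unit for transport and scan it out

TASK

The parts drawer unit is going out with the service van: push its open top drawer fully home, then slide the orange-gripped transport lock on top of it across to its end stop. Then take the cordless scanner from the wooden rest, aim its window square at the middle of the barcode label on the unit's sloping foot from about 10 cm away, hold it steady there for a good second, and lay it gently back in the wooden rest as it lay before, right way up. Leave everything else standing and lying where it is.

Things in the scene. Friction and masses are not known exactly. Their poses are not given: they have to be found in the camera images.
- unit: Grey steel parts drawer unit, fixed, 180 deep (x) x 260 wide (y) x 200 mm high, dark top. Origin under its centre, on the table; front along its -x (towards the robot, turned up to 20 degrees), +y its left side seen from the robot. Two blue drawer fronts, outer face at x -102 mm when shut; the lower is fixed. A dark sloping rail along the foot reaches out to x -147 mm, up to z 64 mm.
- drawer (a joint): How far the top drawer is pulled out towards the unit's -x, in m: 0 fully home, stop at 0.09. About 2 N of friction; stays where it is left.
- drawer_front (a point): Centre of the outer face of the top drawer's front, 221 wide (y) x 55 mm high; moves with the drawer; axes as the unit's. In the unit's frame when shut: x -102, y +17.5, z +154.5 mm. An aluminium lip handle sticks out 12 mm more at y -10 to +70, z 162 to 170 mm of the unit. Pushing along +x shuts the drawer.
- lock (a joint): Travel of the transport lock along the unit's +y, in m: 0 parked at the unit's right-hand end, 0.070 at its end stop (locked). About 2.5 N of friction; stays where it is left.
- lock_grip (a point): Centre of the lock's orange grip, an upright block 46 (x) x 14 (y) x 30 mm (z) on the unit's top; axes as the unit's. Parked: x -70, y -113, z +219 mm in the unit's frame. A flat steel bar 18 mm wide, fixed to it, hangs down in front of the drawer fronts (outer face x -109 mm). The bar catches on the top drawer unless that is shut, and once across keeps the drawers shut.
- label: White barcode label, black bars, 100 wide (y) x 50 mm, fixed on the sloping rail at the unit's foot, at x -131, y 0, z +41 mm in the unit's frame. Origin at its centre. Its own -x is the normal of its face, pointing out towards the robot and 35 degrees upward; y across the unit, z up the slope. The open drawer hangs over it.
- scanner: Cordless hand scanner, reading by itself, 165 mm long, lying level in the rest, 0.15 to 0.3 kg. Origin on its flat underside, at mid-length; +x to the nose, z up (side with yellow key and display). Grey handle x -82 to +30 mm, 38 wide, 28 mm high; black head x +29 to +82 mm, 50 wide, 34 mm high. Balance point about x +9 mm.
- scanner_nose (a point): Centre of the dark red window at the scanner's nose, at x +83, y 0, z +17 mm of the scanner; axes as the scanner's: it looks along +x. It reads a label from 60 to 160 mm away.
- rest: Wooden spoon rest, fixed, a shallow dish with round ends, 238 (x) x 118 mm (y), to the left or right in front of the robot. Origin under its centre; x along it. Flat floor 8 mm above the table; rounded rim up to 15 mm; floor inside the rim 218 x 98 mm. The scanner lies on the floor, its nose towards the rest's +x within 10 degrees.
- canister: Closed blue plastic canister, loose, 100 x 130 mm, 198 mm high with cap and handle, about 0.9 kg, beside the unit. Origin under its centre. Leave it alone.
- tin: Green-labelled round tin, loose, diameter 88, 125 mm high, on the other side of the unit. Origin under its centre. Leave it alone.
- saucer: White ceramic saucer of large steel nuts, loose, diameter 140, 32 mm high in all, between robot and unit. Origin under its centre. Leave it alone.
- rod: Flat aluminium gauge rod with a loop handle at +y, loose, 240 mm long (y), 9 mm high, lying on the rear half of the unit's top. Origin under its middle. Leave it alone.
- bin: Red open plastic bin of brass bolts, loose, 150 x 105 x 60 mm high, on the side opposite to the rest. Origin under its centre. Leave it alone.
- mug: Blue mug, loose, diameter 82, 92 mm high, far left. Origin under its centre. Leave it alone.
- tape: Cardboard-coloured tape roll lying flat, loose, diameter 104, 48 mm high, far right. Origin under its centre. Leave it alone.
Not all that is in view belongs to the job. Of the things that look like the rest, the larger one is meant.

How it is judged:
By the outcome, as a careful person would: the job done as asked, in the order asked, and still so for the second after the job is handed in, with the robot touching nothing.
It also fails if it takes over 67 s, if anything falls off the work surface, if the arm or the gripper's body presses on something with over 40 N, if the wrist force passes 120 N, or if a joint passes its speed limit or range.

ROBOT

A 6-joint arm with a two-finger parallel gripper is mounted at the origin on the work surface. World frame = base frame: x ahead of the robot, y to its left, z up, the work surface at z = 0. Lengths are in m, angles in rad, forces in N, time in s.
With the tool pointing down it reaches from about 0.35 to 0.85 m from the base axis. Payload 8.1 kg.
Tool frame: the origin (TCP) lies on the centre line of the jaws, within the pads' length; the fingertips stand 14 mm ahead of it and the grasp point (between the pads) lies 5 mm behind it; y points along the fingers, z is the direction in which the jaws open and shut, and the axes are right-handed (so a half turn about y gives the same grasp; the last joint's range is limited). The gripper opens to 85 mm and grips with 20 to 120 N. Pads are 22 mm wide; open, the fingers measure 114 mm over their backs; the gripper's body (76 mm by 85 mm) begins 54 mm behind the grasp point. The pads swing forward as they close: fully open they stand 13 mm farther back than shut.
Start: joints at [-1.243, 0.13, 1.488, -0, 1.523, -0.085], TCP at [0.241, -0.55, 0.245] pointing down, gripper open.
Joint ranges: [-2.96, 2.96], [-0.89, 2.26], [0.02, 2.5], [-1.34, 4.48], [0, 2.73], [-2.66, 2.66]. Speed limits (rad/s): [2.39, 2.39, 2.79, 3.14, 3.14, 3.14].

INTERFACE

Orientations are given as a 3x3 rotation matrix whose columns are the frame's x, y, z axes.
In Python, from workcell import manip gives the robot as it stands. The module is installed in compiled form; this text tells all that it offers.
- The arm moves only by the tool drive_tool, never from a script. Its argument "series" is a list of rows, each a list of 3 entries, a list of its own where there are three numbers: the shift along the tool's x, y, z in m, then the turn about the tool's y in rad, then the closure in counts, from 0 (fully open) to 255 (shut). In form: [[[x, y, z], spin, grip], ...]. A call has 1 to 12 rows; each row shifts and turns the commanded pose from where the row before left it, along the tool's axes as they then stand; what a row does not reach is not made up. A row lasts 1/8 s, in which the tool goes at most 62.5 mm and 10.7 degrees, less where a joint would pass 70% of its speed; a pose out of reach is approached as far as the arm can. A call is refused whole if a number of a shift passes 0.0625 or a number of a turn 0.188, either way. A call with a gripper value outside its range is refused whole. The fingers move at their own pace and stop on an object; "force" is the grip in N (left out, the last holds). Time passes only in rows, so rows that do not move let the fingers close. It gives the time, the measured TCP pose, the force and the opening at its end, in the units of the state.
- manip.sense(): the state, without advancing time (a new reading comes with each control period).
- manip.capture(name): name is "scene" or "top" or "wrist"; returns a dict with "img" (420x560x3 uint8, blue, green, red), "depth" (420x560 float32, m along the optical axis (not along the pixel's ray), 0 where there is no reading), "K" (3x3 intrinsics, pixels), "distortion" ([k1, k2, p1, p2, k3] as OpenCV has them; the pictures are not rectified), "world_from_camera" (4x4, takes a point from camera to world coordinates). Camera axes: x right, y down, z forward; pixel columns grow to the right and rows downward; lengths in m; the calibration is good to about 2 mm. A picture is of the moment at which its call begins.
- manip.hand_in(): hands the job in, once; it reports no verdict.
The state is a dict: "clock": time; "joints": joint angles; "joint_vel": joint speeds; "effort": joint torques, N m; "eef_pos": TCP position; "orientation": TCP orientation; "wrist_force": force on the tool from outside, world axes, zero at the start; "torque": the same for the moment, N m; "opening": finger opening in m.
Only numpy, scipy, OpenCV 4.12 (cv2) and the standard library are available. Lean on these libraries where they do the work, as an engineer would, in place of code of your own. Each camera call takes 0.05 s, during which the arm holds its last target.

## Working session

There is one attempt and no reset: what is moved stays moved. The work goes in short steps, Python scripts to look and compute and a tool call to move; the robot and the scene stay as the last step left them, time stands still between calls to the robot, and variables do not carry over. Pictures are saved under pics/ and viewed, and the job is handed in when it is done.

Besides the shell and the picture viewer there is one more tool, called after ">>>" as name([rows], argument=value, ...), one row to a line, values as JSON. drive_tool: Moves the arm, as the interface text tells. Its arguments: {"type":"object","properties":{"series":{"type":"array","items":{"type":"array"}},"force":{"type":"number"}},"required":["series"]}

```bash
ls; mkdir -p pics
cat > h.py <<'E'
import numpy as np, cv2
from workcell import manip
def cap(n):
    return manip.capture(n)
def rays(c,uv):
    uv=np.asarray(uv,float).reshape(-1,1,2)
    p=cv2.undistortPoints(uv,np.array(c['K'],float),np.array(c['distortion'],float)).reshape(-1,2)
    T=np.array(c['world_from_camera']); d=np.c_[p,np.ones(len(p))]@T[:3,:3].T
    return T[:3,3],d
def onz(c,uv,z):
    o,d=rays(c,uv); return o+d*((z-o[2])/d[:,2])[:,None]
def dep(c,uv):
    uv=np.atleast_2d(uv); o,d=rays(c,uv)
    z=np.array([c['depth'][int(round(v)),int(round(u))] for u,v in uv]); return o+d*z[:,None]
def proj(c,P):
    T=np.linalg.inv(np.array(c['world_from_camera'])); 
    r,_=cv2.Rodrigues(T[:3,:3]); return cv2.projectPoints(np.atleast_2d(np.array(P,float)),r,T[:3,3],np.array(c['K'],float),np.array(c['distortion'],float))[0].reshape(-1,2)
E
python3 - <<'E'
from h import *
import pickle
for n in ['scene','top','wrist']:
    c=cap(n); cv2.imwrite(f'pics/{n}0.png',c['img']); pickle.dump(c,open(f'{n}0.pkl','wb'))
    print(n,np.round(c['world_from_camera'],3).tolist(),np.round(c['K'],1).tolist(),c['distortion'])
s=manip.sense(); print({k:np.round(v,3).tolist() for k,v in s.items()})
E
```

```text
pics
scene [[-0.899, 0.334, -0.282, 0.87], [0.438, 0.675, -0.594, 0.844], [-0.008, -0.658, -0.753, 1.214], [0.0, 0.0, 0.0, 1.0]] [[425.4, 0.0, 278.1], [0.0, 425.4, 205.3], [0.0, 0.0, 1.0]] [-0.04311276  0.          0.          0.          0.        ]
top [[-0.005, -0.993, 0.114, 0.295], [-1.0, 0.005, 0.0, -0.002], [-0.001, -0.114, -0.993, 1.769], [0.0, 0.0, 0.0, 1.0]] [[500.6, 0.0, 279.6], [0.0, 500.6, 209.3], [0.0, 0.0, 1.0]] [-0.06996354  0.          0.          0.          0.        ]
wrist [[0.4, -0.878, -0.262, 0.307], [-0.917, -0.384, -0.112, -0.52], [-0.003, 0.285, -0.959, 0.373], [0.0, 0.0, 0.0, 1.0]] [[307.8, 0.0, 280.2], [0.0, 307.8, 211.0], [0.0, 0.0, 1.0]] [-0.00838438  0.          0.          0.          0.        ]
{'clock': 0.15, 'joints': [-1.243, 0.131, 1.489, 0.0, 1.523, -0.085], 'joint_vel': [-0.001, -0.002, -0.004, 0.001, 0.002, 0.001], 'effort': [0.001, -57.006, -50.116, -0.0, 0.01, 0.0], 'eef_pos': [0.241, -0.549, 0.244], 'orientation': [[-0.916, -0.0, 0.401], [-0.401, 0.001, -0.916], [-0.0, -1.0, -0.001]], 'wrist_force': [-0.403, 0.281, -0.427], 'torque': [0.041, 0.005, -0.004], 'opening': 0.086}
```

View pics/scene0.png

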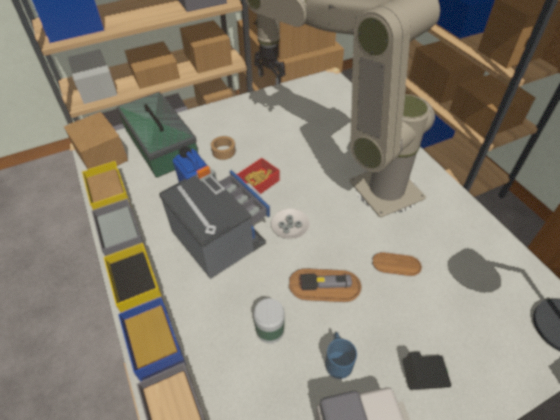

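View pics/top0.png

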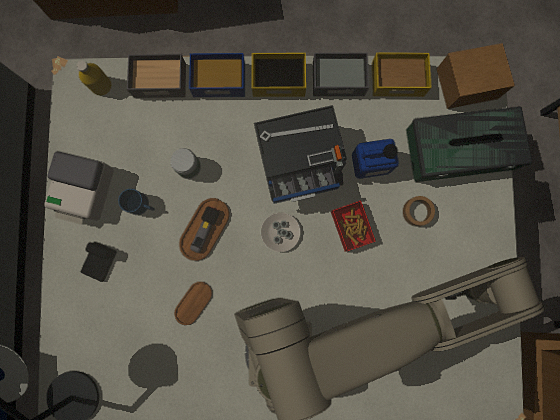

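View pics/wrist0.png

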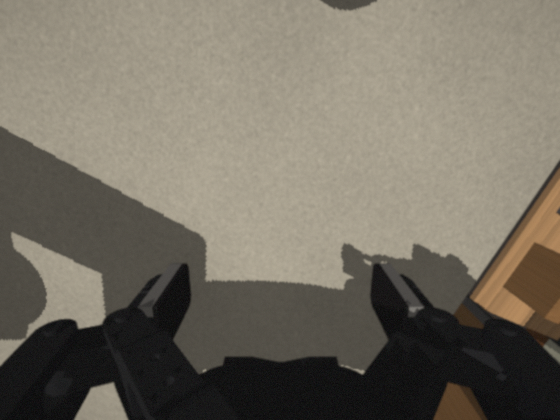

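Run:
```python
from h import *
import pickle
c=pickle.load(open('top0.pkl','rb'));I=c['img']
a=cv2.resize(I[140:270,170:300],None,fx=4,fy=4,interpolation=cv2.INTER_CUBIC);cv2.imwrite('pics/t_rest.png',a)
a=cv2.resize(I[90:220,245:405],None,fx=5,fy=5-0.4,interpolation=cv2.INTER_CUBIC);
a=cv2.resize(I[90:215,245:405],None,fx=4.8,fy=4.8,interpolation=cv2.INTER_CUBIC);cv2.imwrite('pics/t_unit.png',a)
```

```text
(no output)
```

View pics/t_unit.png

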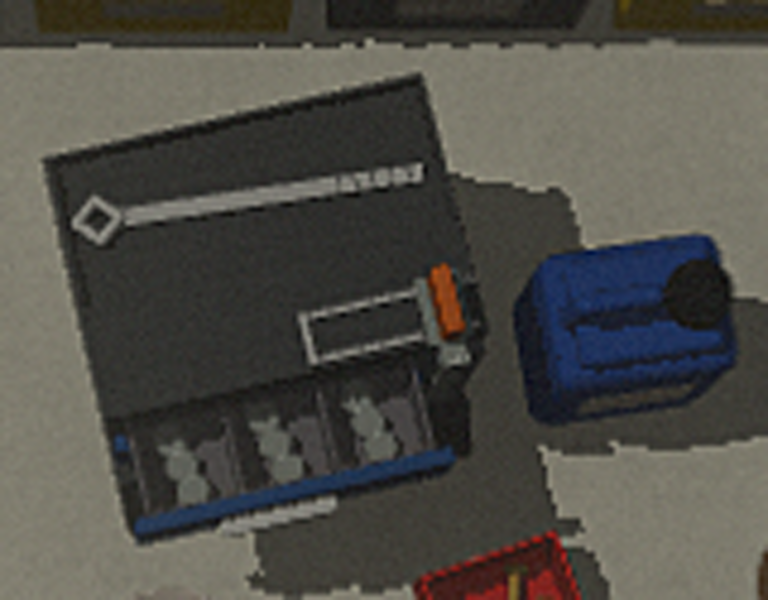

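View pics/t_rest.png

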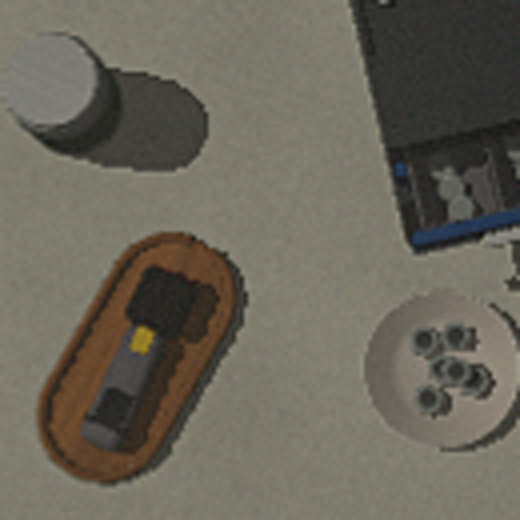

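Run:
```python
from h import *
import pickle
c=pickle.load(open('top0.pkl','rb'));I=c['img']
f=lambda p:np.array(p,float)/4.8+[245-.4,90-.4]
BL,BR=f((45,158)),f((420,75))
P=onz(c,[BL,BR],.2);print('back',P,np.linalg.norm(P[0]-P[1]))
Lp=onz(c,[f((45,158)),f((115,430))],.2);print('left',Lp,Lp[1]-Lp[0])
D=onz(c,[f((135,522)),f((453,450))],.182);print('front inner/top',D,np.linalg.norm(D[0]-D[1]))
G=onz(c,[f((432,268)),f((450,264)),f((464,332)),f((444,338))],.234);print('grip',G,G.mean(0))
# depth cloud
H,W=c['depth'].shape
uu,vv=np.meshgrid(np.arange(W),np.arange(H));uv=np.c_[uu.ravel(),vv.ravel()]
o,d=rays(c,uv);X=o+d*c['depth'].ravel()[:,None]
np.save('topcloud.npy',X.reshape(H,W,3))
m=(abs(X[:,2]-.2)<.004)&(X[:,0]>.5)&(X[:,0]<.9)&(abs(X[:,1])<.3)
print(m.sum()); Q=X[m]
b=cv2.minAreaRect(Q[:,:2].astype(np.float32));print(b,Q[:,2].mean())
img=np.zeros((H,W),np.uint8);img.ravel()[m]=255;cv2.imwrite('pics/m.png',cv2.resize(img[90:215,245:405],None,fx=4,fy=4))
```

```text
back [[ 0.75756221  0.07934773  0.2       ]
 [ 0.81435431 -0.1740189   0.2       ]] 0.25965359840993824
left [[0.75756221 0.07934773 0.2       ]
 [0.5717466  0.03265037 0.2       ]] [-0.18581561 -0.04669736  0.        ]
front inner/top [[ 0.51266759  0.01985646  0.182     ]
 [ 0.56029973 -0.19323368  0.182     ]] 0.21834886740145584
grip [[ 0.67225724 -0.17562401  0.234     ]
 [ 0.67490161 -0.18747258  0.234     ]
 [ 0.62949154 -0.19569819  0.234     ]
 [ 0.62554836 -0.18255878  0.234     ]] [ 0.65054969 -0.18533839  0.234     ]
3113
((0.6985544562339783, -0.11133526265621185), (0.20129108428955078, 0.3509070575237274), 12.917689323425293) 0.20002423256601237
```

View pics/m.png

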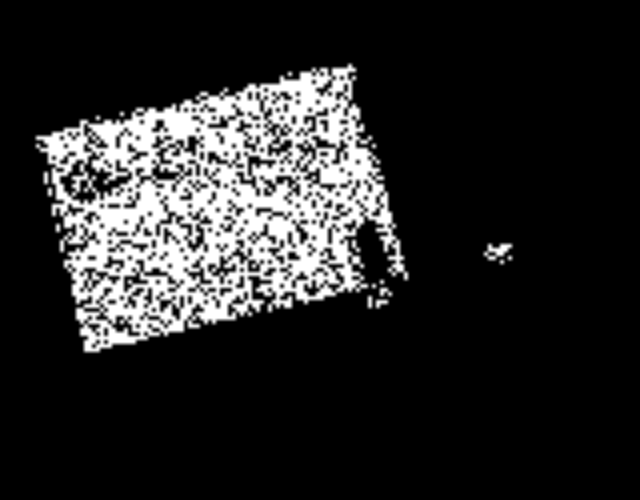

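Run:
```python
from h import *
import pickle
c=pickle.load(open('top0.pkl','rb'));I=c['img']
X=np.load('topcloud.npy')
m=((X[...,2]>.188)&(X[...,2]<.213)&(X[...,0]>.5)&(X[...,0]<.9)&(X[...,1]>-.2)&(X[...,1]<.3)).astype(np.uint8)*255
m=cv2.morphologyEx(m,cv2.MORPH_CLOSE,np.ones((3,3)))
n,l,s,_=cv2.connectedComponentsWithStats(m);k=1+s[1:,4].argmax();
Q=X[(l==k)&(abs(X[...,2]-.2)<.012)]
# robust extents in yaw frame
for yaw in np.radians([12,12.3,12.6,12.9,13.2]):
    R=np.array([[np.cos(yaw),-np.sin(yaw)],[np.sin(yaw),np.cos(yaw)]]);q=Q[:,:2]@R
    lo=np.percentile(q,.3,axis=0);hi=np.percentile(q,99.7,axis=0);ce=R@((lo+hi)/2)
    print(np.degrees(yaw),hi-lo,ce)
yaw=np.radians(12.6);R=np.array([[np.cos(yaw),-np.sin(yaw)],[np.sin(yaw),np.cos(yaw)]])
P=np.array([[.7576,.0793],[.8144,-.174]])
print('center from back edge',P.mean(0)-R@[.09,0])
print('from grip',np.array([.6505,-.1853])-R@[-.070,-.113])
# scanner/rest mask
hsv=cv2.cvtColor(I,cv2.COLOR_BGR2HSV)
w=cv2.inRange(hsv,(5,90,40),(20,255,255));w[:, :170]=0;w[:140]=0;w[:,250:]=0
n,l,s,ce=cv2.connectedComponentsWithStats(w)
for i in range(1,n):
    if s[i,4]>50:
        cn=cv2.findContours((l==i).astype(np.uint8),cv2.RETR_EXTERNAL,cv2.CHAIN_APPROX_NONE)[0][0].reshape(-1,2)
        p=onz(c,cn,.008)[:,:2];b=cv2.minAreaRect(p.astype(np.float32));print('wood',s[i],ce[i],b)
yl=cv2.inRange(hsv,(20,120,80),(35,255,255));yl[:,:170]=0;yl[:,250:]=0;yl[:150]=0
ys,xs=np.nonzero(yl);print('yellow',xs.mean(),ys.mean(),len(xs),onz(c,[[xs.mean(),ys.mean()]],.036))
pts=np.array([(148,265),(200,280),(180,340),(128,317),(112,452),(83,438),(145,340)],float)/4+[170-.4,140-.4]
print(onz(c,pts,.038))
```

```text
12.000000000000002 [0.19213339 0.26075359] [ 0.69167491 -0.06707698]
12.3 [0.19246498 0.26085913] [ 0.69130686 -0.06727757]
12.6 [0.19272477 0.26086919] [ 0.69091478 -0.06751751]
12.9 [0.1931841 0.2609893] [ 0.69059758 -0.0676187 ]
13.2 [0.1936086  0.26112343] [ 0.69029802 -0.06785844]
center from back edge [ 0.69816749 -0.06698289]
from grip [ 0.69416399 -0.05975138]
wood [ 179  198   50   63 1303] [203.35456639 228.96469685] ((0.42897024750709534, 0.2662714719772339), (0.11658423393964767, 0.23254680633544922), 60.31660079956055)
wood [174 282  38  43 987] [192.65754813 302.97973658] ((0.17017224431037903, 0.30300724506378174), (0.08059777319431305, 0.16433510184288025), 54.38996887207031)
yellow 205.28125 224.59375 32 [[0.44182486 0.25686365 0.036     ]]
[[0.50725121 0.25272675 0.038     ]
 [0.49385305 0.20714067 0.038     ]
 [0.44149151 0.22409755 0.038     ]
 [0.46176328 0.26964968 0.038     ]
 [0.34466486 0.2821394  0.038     ]
 [0.35681644 0.30746462 0.038     ]
 [0.44162459 0.25458185 0.038     ]]
```

>>> drive_tool([
  [[-0.039,0,-0.0334],0,255],
  [[-0.039,0,-0.0334],0,255],
  [[-0.039,0,-0.0334],0,255],
  [[-0.039,0,-0.0334],0,255],
  [[-0.039,0,-0.0334],0,255],
  [[-0.039,0,-0.0334],0,255],
  [[-0.039,0,-0.0334],0,255],
  [[-0.039,0,-0.0334],0,255],
  [[-0.039,0,-0.0334],0,255],
  [[-0.039,0,-0.0334],0,255],
  [[0,0,0],0.096,255],
  [[0,0,0],0.096,255],
], force=40)

```text
clock: 1.65
eef_pos: [0.464, -0.0862, 0.2449]
orientation: [[-0.976, -0.001, 0.218], [-0.218, 0.0, -0.976], [0.001, -1.0, -0.0]]
wrist_force: [-0.3, -0.9, 0.4]
opening: 0.0001
```

```bash
cat > snap.py <<'E'
from h import *
import sys,pickle
n,t=sys.argv[1:3]
c=cap(n);cv2.imwrite(f'pics/{n}{t}.png',c['img']);pickle.dump(c,open(f'{n}{t}.pkl','wb'))
s=manip.sense();print({k:np.round(s[k],3).tolist() for k in ['clock','eef_pos','orientation','wrist_force','opening','joints']})
E
python3 snap.py wrist 1
```

```text
{'clock': 1.7, 'eef_pos': [0.464, -0.087, 0.245], 'orientation': [[-0.977, -0.001, 0.213], [-0.213, 0.0, -0.977], [0.001, -1.0, -0.0]], 'wrist_force': [0.456, 0.056, 0.191], 'opening': -0.0, 'joints': [-0.293, -0.222, 1.831, -0.0, 1.534, 1.063]}
```

View pics/wrist1.png

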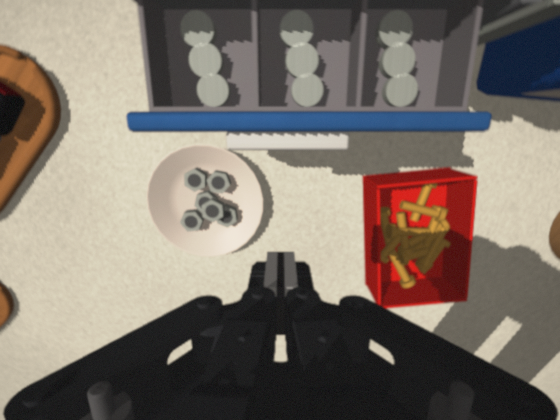

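```bash
cat >> h.py <<'E'
UC=np.array([.695,-.067]);UY=np.radians(12.6)
def toU(P):
    P=np.atleast_2d(P);a=P[:,:2]-UC;c,s=np.cos(UY),np.sin(UY)
    return np.c_[a[:,0]*c+a[:,1]*s,-a[:,0]*s+a[:,1]*c,P[:,2]]
def toW(P):
    P=np.atleast_2d(P);c,s=np.cos(UY),np.sin(UY)
    return np.c_[UC[0]+P[:,0]*c-P[:,1]*s,UC[1]+P[:,0]*s+P[:,1]*c,P[:,2]]
E
python3 - <<'E'
from h import *
import pickle
np.set_printoptions(precision=4,suppress=True)
c=pickle.load(open('wrist1.pkl','rb'))
print(toU(onz(c,[(129,113),(490,113),(129,130),(490,128)],.182)))
print(toU(onz(c,[(227,150),(348,149)],.170)))
print(toU(dep(c,[(290,122),(290,142),(200,122)])))
P=onz(c,[(129,113),(490,113)],.182);d=P[0]-P[1];print('yaw',np.degrees(np.arctan2(-d[0],d[1])))
E
```

```text
[[-0.1531  0.1218  0.182 ]
 [-0.1533 -0.0931  0.182 ]
 [-0.1629  0.1232  0.182 ]
 [-0.162  -0.0948  0.182 ]]
[[-0.1761  0.0666  0.17  ]
 [-0.1755 -0.0123  0.17  ]]
[[-0.1585  0.026   0.1827]
 [-0.171   0.0255  0.17  ]
 [-0.1583  0.0797  0.1824]]
yaw 12.53127736106717
```

```bash
sed -i 's/UC=np.array.*;UY/UC=np.array([.6943,-.064]);UY/' h.py
```

>>> drive_tool([
  [[0,0.04,0],0,255],
  [[0,0.043,0],0,255],
  [[-0.02,0,0],0,255],
  [[-0.012,0,0],0,255],
  [[-0.01,0,0],0,255],
  [[-0.01,0,0],0,255],
  [[-0.01,0,0],0,255],
  [[-0.01,0,0],0,255],
  [[-0.01,0,0],0,255],
  [[-0.01,0,0],0,255],
])

```text
clock: 2.95
eef_pos: [0.5544, -0.0669, 0.1623]
orientation: [[-0.976, -0.0, 0.219], [-0.219, 0.0, -0.976], [0.0, -1.0, -0.0]]
wrist_force: [-2.5, -0.3, 1.9]
opening: -0.0002
```

```bash
python3 snap.py wrist 2
python3 - <<'E'
from h import *
print(toU(manip.sense()['eef_pos']))
E
```

```text
{'clock': 3.0, 'eef_pos': [0.555, -0.067, 0.162], 'orientation': [[-0.976, 0.001, 0.219], [-0.219, 0.0, -0.976], [-0.001, -1.0, 0.0]], 'wrist_force': [-1.505, 0.849, 0.778], 'opening': 0.0, 'joints': [-0.211, 0.074, 1.702, 0.0, 1.365, 1.138]}
[[-0.1362008   0.02773067  0.16233347]]
```

View pics/wrist2.png

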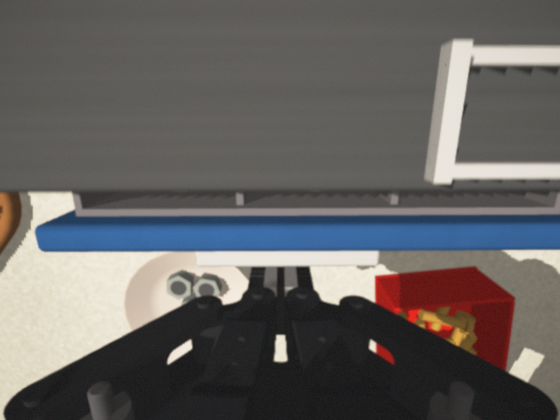

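>>> drive_tool([
  [[-0.004,0,0],0,255],
  [[-0.004,0,0],0,255],
  [[-0.002,0,0],0,255],
  [[-0.002,0,0],0,255],
])

```text
clock: 3.5
eef_pos: [0.5653, -0.0643, 0.1621]
orientation: [[-0.976, -0.0, 0.219], [-0.219, 0.0, -0.976], [0.0, -1.0, -0.0]]
wrist_force: [-2.4, 1.5, 0.4]
opening: 0.0002
```

>>> drive_tool([
  [[-0.002,0,0],0,255],
  [[-0.002,0,0],0,255],
])

```text
clock: 3.75
eef_pos: [0.5693, -0.0634, 0.1621]
orientation: [[-0.976, -0.0, 0.219], [-0.219, 0.0, -0.976], [0.0, -1.0, -0.0]]
wrist_force: [-2.5, 0.3, -0.4]
opening: -0.0
```

>>> drive_tool([
  [[-0.002,0,0],0,255],
  [[-0.002,0,0],0,255],
])

```text
clock: 4.0
eef_pos: [0.5721, -0.0628, 0.1621]
orientation: [[-0.976, -0.003, 0.219], [-0.219, -0.0, -0.976], [0.003, -1.0, -0.0]]
wrist_force: [-15.3, -0.9, 7.5]
opening: -0.0001
```

>>> drive_tool([
  [[0.03,0,0],0,255],
  [[0,-0.055,0],0,255],
  [[0,-0.055,0],0,255],
  [[-0.02,0,0.046],0,255],
  [[-0.02,0,0.046],0,255],
  [[-0.02,0,0.046],0,255],
  [[-0.019,0,0.045],0,255],
  [[0,0,0],0,255],
])

```text
clock: 5.0
eef_pos: [0.6619, -0.2336, 0.2697]
orientation: [[-0.976, -0.002, 0.216], [-0.216, 0.0, -0.976], [0.002, -1.0, -0.001]]
wrist_force: [-0.8, -0.5, -1.0]
opening: -0.0004
```

```bash
python3 snap.py wrist 3;python3 snap.py top 3
python3 - <<'E'
from h import *
print(toU(manip.sense()['eef_pos']))
I=cv2.imread('pics/top3.png');cv2.imwrite('pics/top3c.png',cv2.resize(I[90:215,245:405],None,fx=4.8,fy=4.8,interpolation=cv2.INTER_CUBIC))
E
```

```text
{'clock': 5.05, 'eef_pos': [0.662, -0.232, 0.271], 'orientation': [[-0.976, -0.001, 0.217], [-0.217, 0.001, -0.976], [0.001, -1.0, -0.001]], 'wrist_force': [0.198, 0.79, 0.599], 'opening': 0.0, 'joints': [-0.41, 0.401, 1.125, 0.0, 1.617, 0.942]}
{'clock': 5.1, 'eef_pos': [0.661, -0.231, 0.272], 'orientation': [[-0.976, -0.0, 0.218], [-0.218, 0.0, -0.976], [0.0, -1.0, -0.0]], 'wrist_force': [-0.508, 0.451, 0.23], 'opening': 0.0, 'joints': [-0.409, 0.398, 1.126, 0.0, 1.618, 0.942]}
[[-0.06853259 -0.15563351  0.27163388]]
```

View pics/wrist3.png

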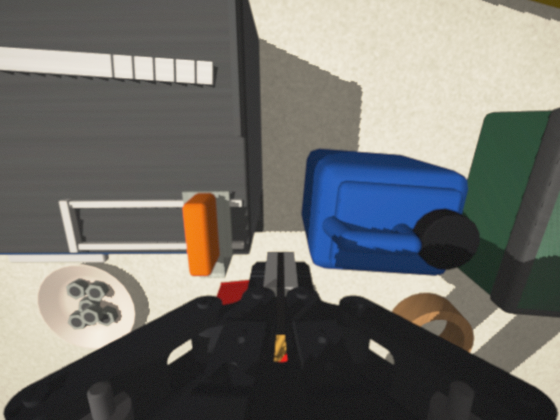

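View pics/top3c.png

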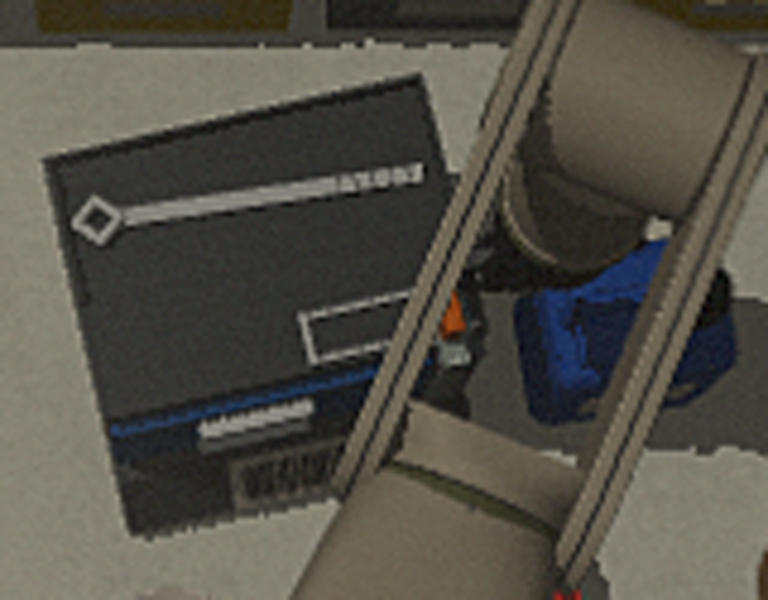

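Run:
```python
from h import *
import pickle
np.set_printoptions(precision=4,suppress=True)
c=pickle.load(open('wrist3.pkl','rb'))
print(toU(onz(c,[(190,194),(215,194),(189,274),(211,274)],.234)))
print(toU(onz(c,[(305,165),(316,265)],.15)))
print(toU(dep(c,[(200,235),(90,230)])))
```

```text
[[-0.035  -0.1089  0.234 ]
 [-0.0351 -0.1226  0.234 ]
 [-0.0839 -0.104   0.234 ]
 [-0.0839 -0.1171  0.234 ]]
[[-0.0314 -0.1783  0.15  ]
 [-0.1203 -0.1898  0.15  ]]
[[-0.059  -0.1126  0.2342]
 [-0.0686 -0.027   0.1994]]
```

Run:
```python
from h import *
import pickle
np.set_printoptions(precision=4,suppress=True)
c=pickle.load(open('wrist3.pkl','rb'))
I=c['img'];cv2.imwrite('pics/w3c.png',cv2.resize(I[170:300,0:300],None,fx=2.6,fy=2.6))
print(toU(onz(c,[(30,253),(150,253)],.2)))
for v in range(188,284,6): print(v,toU(dep(c,[(202,v)])))
c=pickle.load(open('top3.pkl','rb'))
print(toU(onz(c,np.array([(45,158),(420,75)])/4.8+[244.6,89.6],.2)))
print(toU(onz(c,np.array([(110,428),(360,370)])/4.8+[244.6,89.6],.182)))
print(toU(onz(c,np.array([(233,465),(340,440),(240,515)])/4.8+[244.6,89.6],.041)))
```

```text
[[-0.0855  0.0186  0.2   ]
 [-0.0856 -0.0666  0.2   ]]
188 [[-0.0392 -0.1068  0.1998]]
194 [[-0.0405 -0.1095  0.2113]]
200 [[-0.0406 -0.1131  0.2258]]
206 [[-0.042  -0.1148  0.2335]]
212 [[-0.0454 -0.1147  0.2341]]
218 [[-0.0488 -0.1145  0.2343]]
224 [[-0.0526 -0.114   0.2336]]
230 [[-0.0559 -0.114   0.2346]]
236 [[-0.0598 -0.1136  0.2338]]
242 [[-0.0635 -0.1132  0.2337]]
248 [[-0.067  -0.1131  0.2342]]
254 [[-0.0708 -0.1128  0.2342]]
260 [[-0.0745 -0.1126  0.2346]]
266 [[-0.0784 -0.1123  0.2345]]
272 [[-0.0822 -0.112   0.2346]]
278 [[-0.2151 -0.0446  0.0014]]
[[ 0.093   0.1261  0.2   ]
 [ 0.0932 -0.1336  0.2   ]]
[[-0.0933  0.1237  0.182 ]
 [-0.0921 -0.0488  0.182 ]]
[[-0.1147  0.0403  0.041 ]
 [-0.1141 -0.0399  0.041 ]
 [-0.1516  0.0437  0.041 ]]
```

View pics/w3c.png

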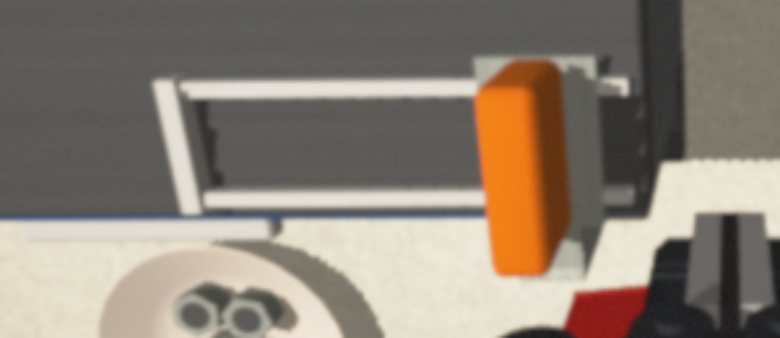

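>>> drive_tool([
  [[0,0.024,0],0,255],
  [[0,0.024,0],0,255],
  [[0,0,-0.012],0,255],
  [[0,0,-0.01],0,255],
  [[0,0,-0.01],0,255],
  [[0,0,-0.01],0,255],
  [[0,0,-0.01],0,255],
  [[0,0,-0.01],0,255],
  [[0,0,-0.01],0,255],
])

```text
clock: 6.22
eef_pos: [0.6454, -0.1597, 0.2245]
orientation: [[-0.976, 0.0, 0.219], [-0.219, -0.0, -0.976], [-0.0, -1.0, 0.0]]
wrist_force: [1.2, -3.0, 1.8]
opening: 0.0001
```

```bash
sed -i 's/UC=np.array.*;UY/UC=np.array([.698,-.0647]);UY/' h.py; python3 snap.py wrist 4
python3 - <<'E'
from h import *
print(toU(manip.sense()['eef_pos']))
E
```

```text
{'clock': 6.275, 'eef_pos': [0.645, -0.158, 0.224], 'orientation': [[-0.976, -0.0, 0.22], [-0.22, 0.001, -0.976], [-0.0, -1.0, -0.001]], 'wrist_force': [0.736, -0.872, 2.238], 'opening': 0.0, 'joints': [-0.318, 0.313, 1.317, 0.001, 1.512, 1.031]}
[[-0.07198303 -0.0798459   0.22434806]]
```

View pics/wrist4.png

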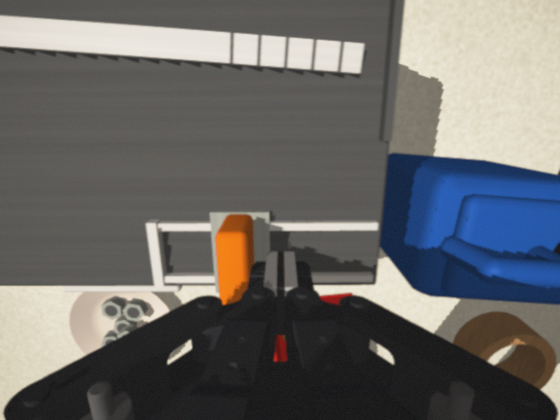

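>>> drive_tool([
  [[0,0,-0.008],0,255],
  [[0,0,-0.005],0,255],
  [[0,0,-0.002],0,255],
])

```text
clock: 6.65
eef_pos: [0.6421, -0.146, 0.2242]
orientation: [[-0.976, 0.0, 0.219], [-0.219, -0.001, -0.976], [0.0, -1.0, 0.001]]
wrist_force: [2.9, -9.1, 0.4]
opening: 0.0002
```

>>> drive_tool([
  [[0,0,-0.002],0,255],
  [[0,0,-0.002],0,255],
])

```text
clock: 6.9
eef_pos: [0.6419, -0.1456, 0.2244]
orientation: [[-0.976, 0.002, 0.217], [-0.217, -0.006, -0.976], [-0.001, -1.0, 0.006]]
wrist_force: [8.2, -22.2, -3.9]
opening: -0.0001
```

```bash
python3 snap.py wrist 5
python3 - <<'E'
from h import *
print(toU(manip.sense()['eef_pos']))
E
```

```text
{'clock': 6.95, 'eef_pos': [0.642, -0.146, 0.224], 'orientation': [[-0.976, 0.003, 0.216], [-0.216, -0.006, -0.976], [-0.001, -1.0, 0.007]], 'wrist_force': [7.198, -17.737, -2.223], 'opening': 0.0, 'joints': [-0.298, 0.293, 1.341, -0.005, 1.503, 1.055]}
[[-0.0723491  -0.06680574  0.22437767]]
```

View pics/wrist5.png

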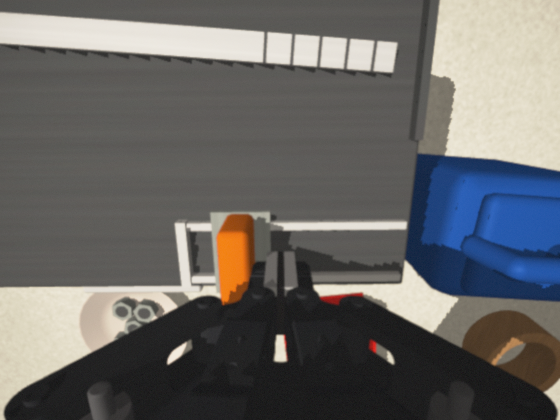

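Run:
```python
from h import *
import pickle
np.set_printoptions(precision=4,suppress=True)
for n,uv in (('wrist3',[(190,240),(214,240),(200,236)]),('wrist5',[(219,260),(253,260),(235,255)])):
    c=pickle.load(open(n+'.pkl','rb'))
    print(toU(onz(c,uv,.234)),toU(dep(c,uv[2:])))
c=pickle.load(open('wrist5.pkl','rb'))
print(toU(dep(c,[(180,250),(186,250),(215,217),(260,217),(405,180)])))
```

```text
[[-0.0656 -0.105   0.234 ]
 [-0.0656 -0.1188  0.234 ]
 [-0.0632 -0.111   0.234 ]] [[-0.0631 -0.111   0.2343]]
[[-0.0567 -0.0406  0.234 ]
 [-0.0568 -0.055   0.234 ]
 [-0.0545 -0.0475  0.234 ]] [[-0.0547 -0.0474  0.2335]]
[[-0.0641 -0.0149  0.2065]
 [-0.064  -0.0181  0.2067]
 [-0.0469 -0.0337  0.2046]
 [-0.0471 -0.0565  0.2043]
 [-0.0292 -0.1298  0.2003]]
```

```bash
python3 snap.py scene 5; python3 snap.py top 5
python3 - <<'E'
from h import *
I=cv2.imread('pics/scene5.png');cv2.imwrite('pics/s5c.png',cv2.resize(I[150:280,150:290],None,fx=4.5,fy=4.5,interpolation=cv2.INTER_CUBIC))
I=cv2.imread('pics/top5.png');cv2.imwrite('pics/t5c.png',cv2.resize(I[90:215,245:405],None,fx=4.8,fy=4.8,interpolation=cv2.INTER_CUBIC))
E
```

```text
{'clock': 7.0, 'eef_pos': [0.642, -0.146, 0.224], 'orientation': [[-0.976, 0.003, 0.216], [-0.216, -0.006, -0.976], [-0.001, -1.0, 0.006]], 'wrist_force': [6.575, -17.963, -3.274], 'opening': 0.0, 'joints': [-0.298, 0.293, 1.341, -0.005, 1.504, 1.055]}
{'clock': 7.05, 'eef_pos': [0.642, -0.146, 0.224], 'orientation': [[-0.976, 0.003, 0.216], [-0.216, -0.006, -0.976], [-0.001, -1.0, 0.006]], 'wrist_force': [7.901, -17.789, -3.058], 'opening': 0.0, 'joints': [-0.298, 0.293, 1.341, -0.005, 1.504, 1.055]}
```

View pics/s5c.png

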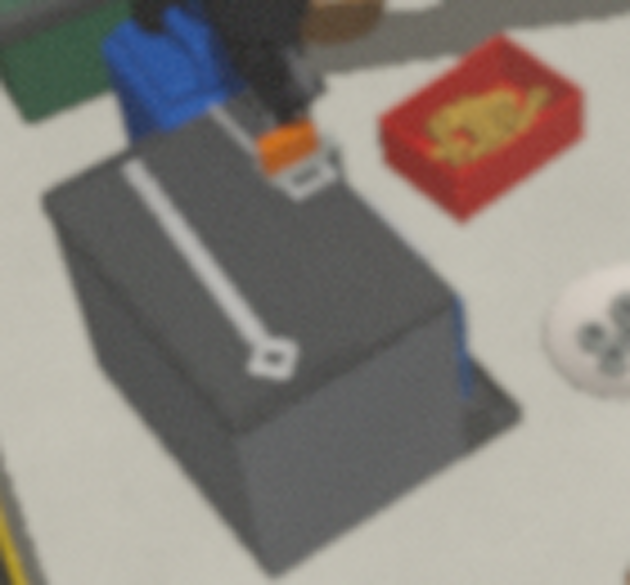

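View pics/t5c.png

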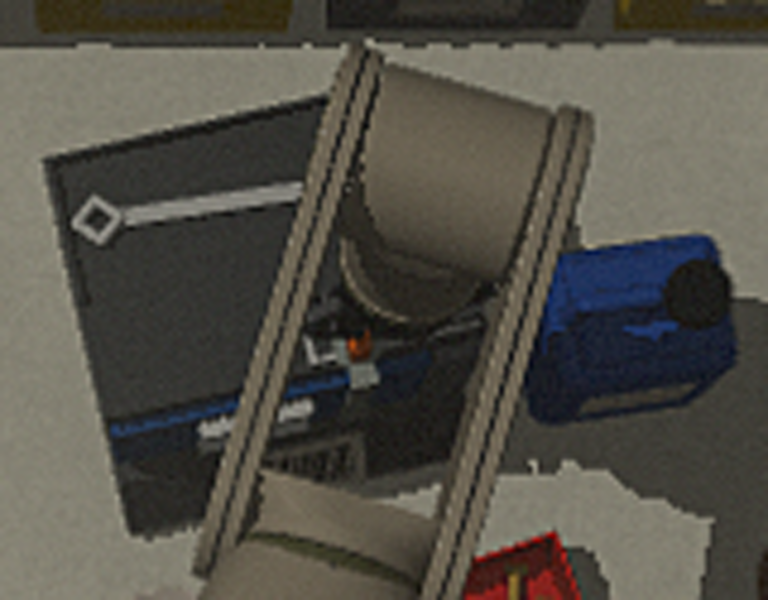

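>>> drive_tool([
  [[0,0,-0.003],0,255],
  [[0,0,-0.003],0,255],
])

```text
clock: 7.3
eef_pos: [0.6417, -0.145, 0.2247]
orientation: [[-0.977, 0.006, 0.213], [-0.213, -0.014, -0.977], [-0.003, -1.0, 0.015]]
wrist_force: [17.9, -44.4, -9.5]
opening: -0.0002
```

>>> drive_tool([
  [[0,0,0.012],0,255],
  [[0,0,0.02],0,255],
  [[0,-0.06,0],0,255],
  [[0.06,0,0.02],0,255],
  [[0.06,0,0.02],0,255],
  [[0,0,0],0,255],
])

```text
clock: 8.05
eef_pos: [0.5366, -0.2335, 0.2836]
orientation: [[-0.976, -0.002, 0.216], [-0.216, 0.001, -0.976], [0.002, -1.0, -0.001]]
wrist_force: [0.6, -0.4, -0.2]
opening: -0.0001
```

```bash
python3 snap.py wrist 6; python3 snap.py top 6;python3 snap.py scene 6
python3 - <<'E'
from h import *
import pickle
np.set_printoptions(precision=4,suppress=True)
for n in ['top0','top6','scene0','scene6']:
    c=pickle.load(open(n+'.pkl','rb'));h=cv2.cvtColor(c['img'],cv2.COLOR_BGR2HSV)
    m=cv2.inRange(h,(4,170,120),(14,255,255))
    k,l,s,ce=cv2.connectedComponentsWithStats(m)
    for i in range(1,k):
        if s[i,4]>15:
            P=toU(onz(c,[ce[i]],.232))[0]
            if abs(P[0])<.15 and abs(P[1])<.15: print(n,s[i],ce[i],P)
I=cv2.imread('pics/top6.png');cv2.imwrite('pics/t6c.png',cv2.resize(I[90:215,245:405],None,fx=4.8,fy=4.8,interpolation=cv2.INTER_CUBIC))
E
```

```text
{'clock': 8.1, 'eef_pos': [0.538, -0.233, 0.284], 'orientation': [[-0.976, -0.001, 0.217], [-0.217, 0.001, -0.976], [0.001, -1.0, -0.001]], 'wrist_force': [0.609, 0.555, 0.558], 'opening': 0.0, 'joints': [-0.495, 0.082, 1.47, 0.0, 1.591, 0.857]}
{'clock': 8.15, 'eef_pos': [0.54, -0.232, 0.284], 'orientation': [[-0.976, 0.0, 0.218], [-0.218, 0.001, -0.976], [-0.0, -1.0, -0.001]], 'wrist_force': [-0.286, 0.059, 0.367], 'opening': -0.0, 'joints': [-0.494, 0.083, 1.468, 0.001, 1.59, 0.857]}
{'clock': 8.2, 'eef_pos': [0.54, -0.232, 0.284], 'orientation': [[-0.976, 0.0, 0.219], [-0.219, 0.001, -0.976], [-0.001, -1.0, -0.001]], 'wrist_force': [0.356, 0.487, 0.245], 'opening': 0.0, 'joints': [-0.493, 0.084, 1.467, 0.001, 1.59, 0.858]}
top0 [335 145   6  14  48] [337.625  151.5417] [-0.0701 -0.1076  0.232 ]
top6 [316 150   6  13  50] [318.38 156.14] [-0.071  -0.0452  0.232 ]
scene0 [198 167  11  10  61] [203.2295 171.6066] [-0.0618 -0.0977  0.232 ]
scene6 [208 177  11  10  65] [213.2615 181.6923] [-0.0623 -0.0374  0.232 ]
```

View pics/wrist6.png

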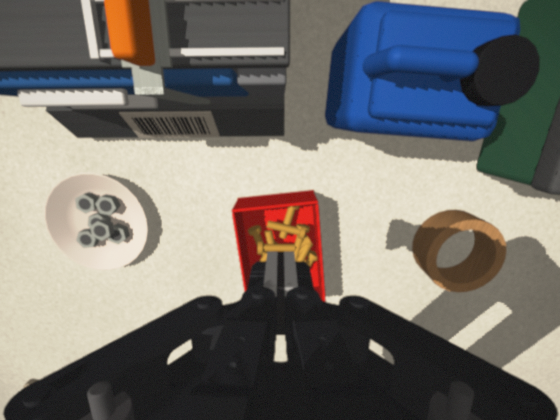

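View pics/t6c.png

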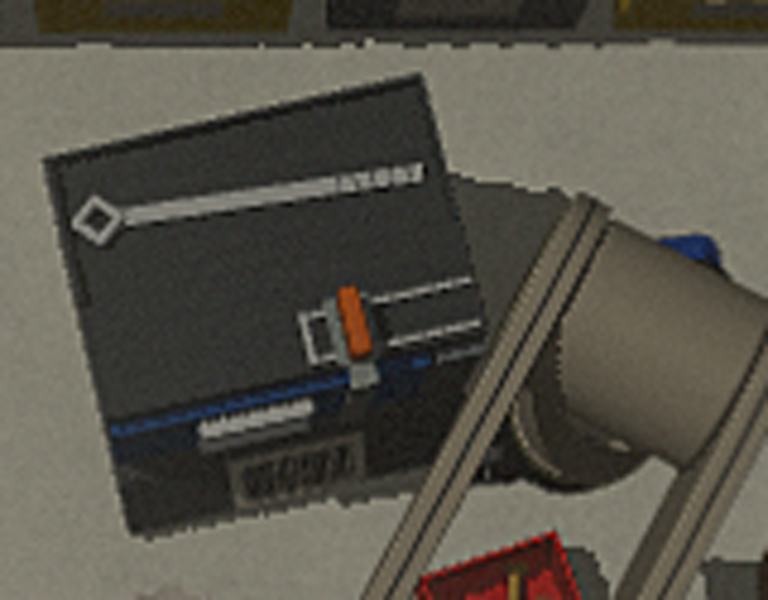

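Run:
```python
from h import *
import pickle
np.set_printoptions(precision=4,suppress=True)
c=pickle.load(open('wrist6.pkl','rb'));I=c['img']
cv2.imwrite('pics/w6c.png',cv2.resize(I[0:150,0:300],None,fx=2.6,fy=2.6,interpolation=cv2.INTER_CUBIC))
print('bar',toU(onz(c,[(135,85),(163,85)],.19)), toU(dep(c,[(148,85),(148,75),(148,92)])))
print('handle',toU(onz(c,[(19,100),(126,100)],.17)))
print('label',toU(onz(c,[(122,112),(208,112),(135,136),(217,136)],.041)))
print('label dep',toU(dep(c,[(172,124)])))
print('corner',toU(onz(c,[(289,62)],.2)))
```

```text
bar [[-0.0991 -0.0317  0.19  ]
 [-0.0992 -0.0507  0.19  ]] [[-0.1008 -0.047   0.2061]
 [-0.095  -0.0479  0.2065]
 [-0.1048 -0.0461  0.2052]]
handle [[-0.1068  0.0657  0.17  ]
 [-0.1074 -0.0147  0.17  ]]
label [[-0.113   0.0532  0.041 ]
 [-0.1136 -0.0461  0.041 ]
 [-0.14    0.0419  0.041 ]
 [-0.1405 -0.0548  0.041 ]]
label dep [[-0.1266 -0.005   0.0462]]
corner [[-0.0872 -0.1352  0.2   ]]
```

View pics/w6c.png

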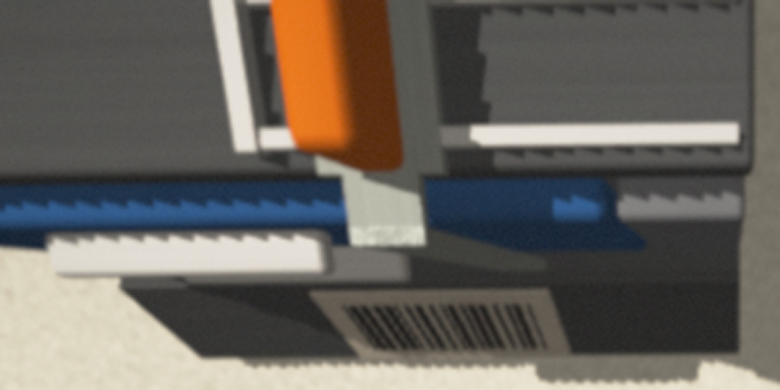

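>>> drive_tool([
  [[0.0028,0,-0.0525],0,0],
  [[0.0028,0,-0.0525],0,0],
  [[0.0028,0,-0.0525],0,0],
  [[0.0028,0,-0.0525],0,0],
  [[0.0028,0,-0.0525],0,0],
  [[0.0028,0,-0.0525],0,0],
  [[0.0028,0,-0.0525],0,0],
  [[0.0028,0,-0.0525],0,0],
  [[0.0028,0,-0.0525],0,0],
  [[0.0028,0,-0.0525],0,0],
  [[0,0.015,0],0.16,0],
  [[0,0.015,0],0.16,0],
])

```text
clock: 9.7
eef_pos: [0.3972, 0.2769, 0.2542]
orientation: [[-0.995, 0.0, -0.1], [0.1, 0.001, -0.995], [-0.0, -1.0, -0.001]]
wrist_force: [0.2, -0.1, 0.6]
opening: 0.0853
```

>>> drive_tool([
  [[0,0,0],0.16,0],
  [[0,0,0],0.16,0],
  [[0,0,0],0,0],
])

```text
clock: 10.07
eef_pos: [0.3975, 0.2757, 0.2544]
orientation: [[-0.915, -0.0, -0.404], [0.404, 0.0, -0.915], [0.0, -1.0, -0.0]]
wrist_force: [-0.3, 0.3, 0.2]
opening: 0.0854
```

```bash
sed -i 's/UC=np.array.*;UY/UC=np.array([.7005,-.0675]);UY/' h.py; python3 snap.py wrist 7
```

```text
{'clock': 10.125, 'eef_pos': [0.398, 0.276, 0.254], 'orientation': [[-0.915, -0.0, -0.402], [0.402, 0.0, -0.915], [0.0, -1.0, -0.0]], 'wrist_force': [0.716, -0.227, 0.146], 'opening': 0.085, 'joints': [0.5, -0.193, 1.788, 0.0, 1.546, 2.485]}
```

View pics/wrist7.png

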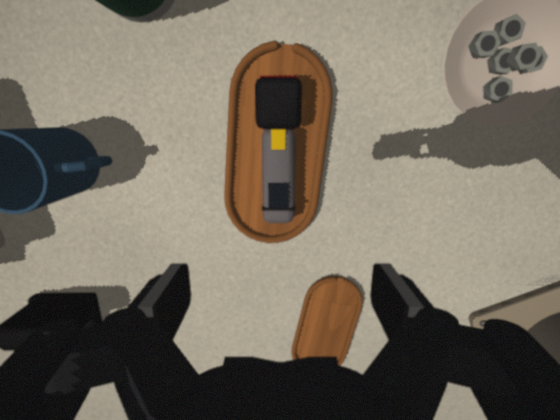

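Run:
```python
from h import *
import pickle
np.set_printoptions(precision=4,suppress=True)
c=pickle.load(open('wrist7.pkl','rb'));I=c['img']
cv2.imwrite('pics/w7c.png',cv2.resize(I[40:250,215:345],None,fx=2.8,fy=2.8,interpolation=cv2.INTER_CUBIC))
H=onz(c,[(257,79),(300,77),(257,129),(301,128)],.042);T=onz(c,[(264,220),(294,221)],.036)
print(H,T)
n=H[:2].mean(0);t=T.mean(0);d=n-t;print('yaw',np.degrees(np.arctan2(d[1],d[0])),np.linalg.norm(d[:2]),'center',(n+t)/2)
d=(H[0]-H[1]);print('headyaw',np.degrees(np.arctan2(-d[0],d[1])),np.linalg.norm(d[:2]))
print(dep(c,[(278,100),(278,160),(278,205),(240,150)]))
h=cv2.cvtColor(I,cv2.COLOR_BGR2HSV);w=cv2.inRange(h,(5,90,40),(20,255,255))
n_,l,s,ce=cv2.connectedComponentsWithStats(w)
for i in range(1,n_):
    if s[i,4]>1500:
        cn=max(cv2.findContours((l==i).astype(np.uint8),cv2.RETR_EXTERNAL,cv2.CHAIN_APPROX_NONE)[0],key=len).reshape(-1,2)
        print(s[i],cv2.minAreaRect(onz(c,cn,.013)[:,:2].astype(np.float32)))
```

```text
[[0.51   0.2523 0.042 ]
 [0.4938 0.2112 0.042 ]
 [0.465  0.2734 0.042 ]
 [0.4468 0.2299 0.042 ]] [[0.3671 0.3108 0.036 ]
 [0.3515 0.2787 0.036 ]]
yaw -23.823696329971373 0.15597052053225774 center [0.4306 0.2632 0.039 ]
headyaw -21.48805435097449 0.04415921428728612
[[0.4826 0.2409 0.0425]
 [0.425  0.2667 0.0363]
 [0.3773 0.288  0.0366]
 [0.4513 0.3051 0.0083]]
[  224    41   108   202 12541] ((0.43335145711898804, 0.2666027843952179), (0.11657029390335083, 0.2335502952337265), 60.39989471435547)
[ 292  276   71   90 4463] ((0.18716029822826385, 0.2970958948135376), (0.08070752024650574, 0.14663299918174744), 54.62521743774414)
```

View pics/w7c.png

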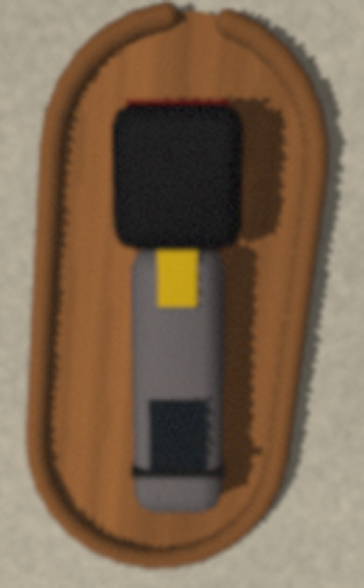

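>>> drive_tool([
  [[0,0.05,0],0,90],
  [[0,0.05,0],0,90],
  [[0,0.05,0],0,90],
  [[0,0.03,0],0,90],
  [[0,0,0],0,90],
], force=20)

```text
clock: 10.75
eef_pos: [0.3954, 0.2738, 0.0717]
orientation: [[-0.915, -0.005, -0.404], [0.404, -0.003, -0.915], [0.004, -1.0, 0.005]]
wrist_force: [-0.1, -0.1, 0.4]
opening: 0.0554
```

```bash
python3 snap.py wrist 8
```

```text
{'clock': 10.8, 'eef_pos': [0.397, 0.275, 0.074], 'orientation': [[-0.915, -0.002, -0.405], [0.405, -0.001, -0.915], [0.001, -1.0, 0.002]], 'wrist_force': [0.1, -0.083, 0.397], 'opening': 0.055, 'joints': [0.499, -0.028, 1.979, 0.0, 1.193, 2.486]}
```

View pics/wrist8.png

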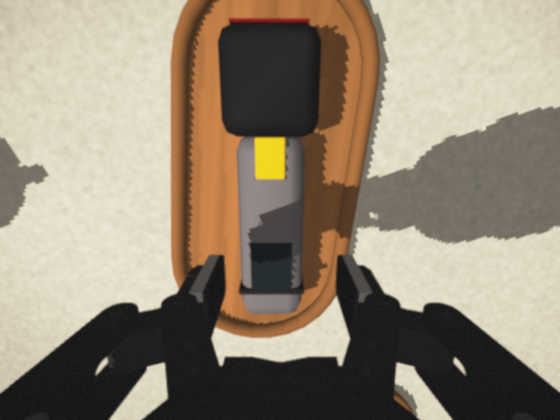

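Run:
```python
from h import *
import pickle
np.set_printoptions(precision=4,suppress=True)
c=pickle.load(open('wrist8.pkl','rb'))
t=onz(c,[(247,308),(298,308)],.03);n=onz(c,[(233,25),(306,25)],.042);print(t.mean(0),n.mean(0))
C=(t.mean(0)+n.mean(0))/2;d=(n.mean(0)-t.mean(0))[:2];print(np.linalg.norm(d),np.degrees(np.arctan2(d[1],d[0])))
print(proj(c,[[.398,.276,.036]]))
p=np.array([.398,.276]);y=np.array([.403,.915])
print('finger outer at floor',proj(c,[np.r_[p+.042*y,.012],np.r_[p-.042*y,.012],np.r_[p+.034*y,.012],np.r_[p-.034*y,.012]]))
u=d/np.linalg.norm(d);print('tcp along',(p-C[:2])@u,'lat',(p-C[:2])@np.array([-u[1],u[0]]))
```

```text
[0.3581 0.2957 0.03  ] [0.5015 0.2321 0.042 ]
0.15684331625954698 -23.91469293518135
[[274.8921 247.5867]]
finger outer at floor [[211.0356 232.9894]
 [339.6522 232.5393]
 [223.2885 232.9493]
 [327.4198 232.5848]]
tcp along -0.03394602086492742 lat -0.001824485537110626
```

>>> drive_tool([
  [[0,0.025,-0.0015],0,90],
  [[0,0.016,0],0,90],
  [[0,0.01,0],0,90],
  [[0,0,0],0,90],
])

```text
clock: 11.3
eef_pos: [0.398, 0.2758, 0.0231]
orientation: [[-0.914, -0.001, -0.407], [0.407, -0.0, -0.914], [0.0, -1.0, 0.001]]
wrist_force: [-0.4, -0.7, 0.5]
opening: 0.0551
```

>>> drive_tool([
  [[0,0,0],0,120],
  [[0,0,0],0,140],
  [[0,0,0],0,160],
  [[0,0,0],0,160],
], force=20)

```text
clock: 11.8
eef_pos: [0.3991, 0.2765, 0.0244]
orientation: [[-0.913, 0.002, -0.407], [0.407, 0.001, -0.913], [-0.001, -1.0, -0.002]]
wrist_force: [0.5, 1.6, 5.7]
opening: 0.0377
```

```bash
python3 snap.py wrist 9
```

```text
{'clock': 11.85, 'eef_pos': [0.399, 0.277, 0.024], 'orientation': [[-0.913, 0.002, -0.407], [0.407, 0.001, -0.913], [-0.001, -1.0, -0.002]], 'wrist_force': [-0.722, 0.555, 6.52], 'opening': 0.038, 'joints': [0.5, 0.055, 1.998, 0.0, 1.086, 2.49]}
```

View pics/wrist9.png

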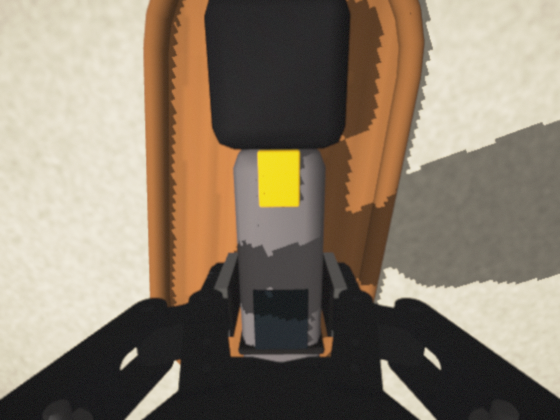

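>>> drive_tool([
  [[0,-0.006,0],0,160],
  [[0,-0.008,0],0,160],
  [[0,-0.008,0],0,160],
  [[0,-0.008,0],0,160],
  [[0,0,0],0,160],
])

```text
clock: 12.48
eef_pos: [0.3989, 0.2762, 0.0543]
orientation: [[-0.913, 0.002, -0.407], [0.407, 0.001, -0.913], [-0.001, -1.0, -0.001]]
wrist_force: [-0.1, 0.3, -2.1]
opening: 0.0377
```

```bash
python3 snap.py wrist 10
```

```text
{'clock': 12.525, 'eef_pos': [0.398, 0.276, 0.054], 'orientation': [[-0.913, 0.001, -0.407], [0.407, 0.0, -0.913], [-0.001, -1.0, -0.001]], 'wrist_force': [-0.028, 0.343, -1.811], 'opening': 0.038, 'joints': [0.5, 0.005, 1.987, 0.0, 1.148, 2.49]}
```

View pics/wrist10.png

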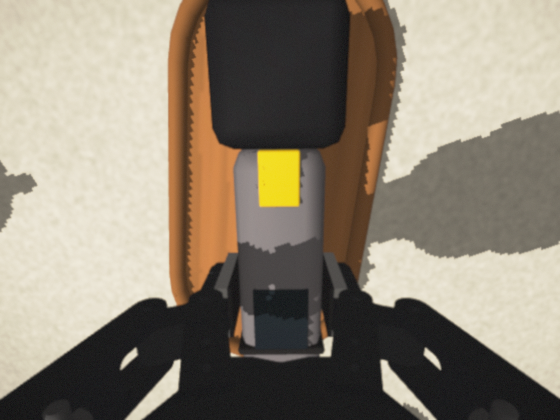

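>>> drive_tool([
  [[0,-0.03,0],0,160],
  [[0,-0.055,0],0,160],
  [[0,-0.055,0],0,160],
  [[0,-0.056,0],0,160],
  [[-0.035,0,0.0103],0,160],
  [[-0.035,0,0.0103],0,160],
  [[-0.035,0,0.0103],0,160],
  [[-0.035,0,0.0103],0,160],
  [[-0.035,0,0.0103],0,160],
  [[-0.035,0,0.0103],0,160],
  [[-0.035,0,0.0103],0,160],
  [[-0.035,0,0.0103],0,160],
])

```text
clock: 14.02
eef_pos: [0.621, 0.0858, 0.2484]
orientation: [[-0.913, -0.001, -0.407], [0.407, -0.0, -0.913], [0.001, -1.0, 0.0]]
wrist_force: [0.4, 0.1, -2.7]
opening: 0.0381
```

>>> drive_tool([
  [[0,0,0],-0.17,160],
  [[0,0,0],-0.17,160],
  [[0,0,0],-0.17,160],
  [[0,0,0],-0.17,160],
  [[0,0,0],-0.17,160],
  [[0,0,0],-0.17,160],
  [[0,0,0],-0.17,160],
  [[0,0,0],-0.17,160],
  [[0,0,0],-0.17,160],
  [[0,0,0],-0.17,160],
  [[0,0,0],-0.17,160],
  [[0,0,0],-0.17,160],
])

```text
clock: 15.52
eef_pos: [0.6201, 0.0865, 0.2484]
orientation: [[0.056, -0.001, 0.998], [-0.998, -0.0, 0.056], [0.0, -1.0, -0.001]]
wrist_force: [0.2, -1.2, -1.8]
opening: 0.0375
```

>>> drive_tool([
  [[0,0,0],-0.17,160],
  [[0,0,0],0,160],
])

```text
clock: 15.78
eef_pos: [0.6201, 0.0866, 0.2486]
orientation: [[0.217, -0.001, 0.976], [-0.976, -0.0, 0.217], [-0.0, -1.0, -0.001]]
wrist_force: [-0.2, 0.2, -2.2]
opening: 0.0374
```

```bash
python3 snap.py wrist 11; python3 snap.py scene 11; python3 -c "
from h import *
print(toU(manip.sense()['eef_pos']))
I=cv2.imread('pics/scene11.png');cv2.imwrite('pics/s11c.png',cv2.resize(I[130:300,130:340],None,fx=3.6,fy=3.5,interpolation=cv2.INTER_CUBIC))"
```

```text
{'clock': 15.825, 'eef_pos': [0.62, 0.087, 0.249], 'orientation': [[0.215, -0.001, 0.977], [-0.977, -0.0, 0.215], [-0.0, -1.0, -0.001]], 'wrist_force': [0.089, -0.086, -2.467], 'opening': 0.038, 'joints': [0.057, 0.2, 1.404, -0.0, 1.538, -0.159]}
{'clock': 15.875, 'eef_pos': [0.62, 0.087, 0.249], 'orientation': [[0.214, -0.001, 0.977], [-0.977, -0.0, 0.214], [-0.0, -1.0, -0.001]], 'wrist_force': [0.031, 1.065, -2.305], 'opening': 0.038, 'joints': [0.057, 0.2, 1.404, -0.0, 1.538, -0.159]}
[[-0.04471773  0.16790399  0.24880549]]
```

View pics/wrist11.png

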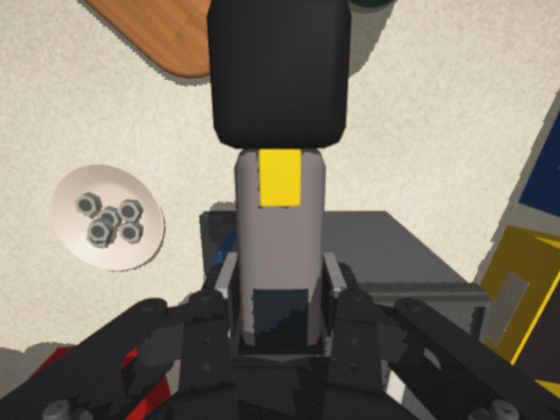

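View pics/s11c.png

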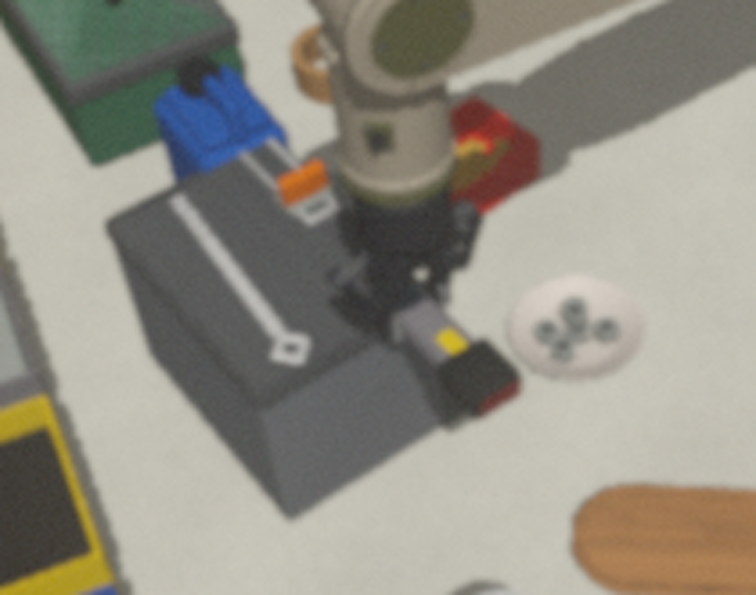

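>>> drive_tool([
  [[0,0.015,0],0,160],
  [[0,0.013,0],0,160],
  [[0,0.004,0],0,160],
  [[0,0.004,0],0,160],
  [[0,0.004,0],0,160],
  [[0,0,0],0,160],
])

```text
clock: 16.62
eef_pos: [0.6207, 0.0874, 0.2099]
orientation: [[0.219, 0.001, 0.976], [-0.976, 0.001, 0.219], [-0.001, -1.0, 0.001]]
wrist_force: [-0.7, 2.8, 0.9]
opening: 0.0378
```

```bash
python3 snap.py wrist 12; python3 snap.py scene 12; python3 -c "
from h import *
print(toU(manip.sense()['eef_pos']))
I=cv2.imread('pics/scene12.png');cv2.imwrite('pics/s12c.png',cv2.resize(I[130:300,130:340],None,fx=3.6,fy=3.5,interpolation=cv2.INTER_CUBIC))"
```

```text
{'clock': 16.675, 'eef_pos': [0.621, 0.087, 0.21], 'orientation': [[0.219, 0.001, 0.976], [-0.976, 0.001, 0.219], [-0.0, -1.0, 0.002]], 'wrist_force': [-0.524, 2.98, 0.875], 'opening': 0.038, 'joints': [0.057, 0.219, 1.454, 0.0, 1.467, -0.163]}
{'clock': 16.725, 'eef_pos': [0.621, 0.087, 0.21], 'orientation': [[0.218, 0.001, 0.976], [-0.976, 0.0, 0.218], [-0.0, -1.0, 0.001]], 'wrist_force': [-0.601, 3.681, 1.433], 'opening': 0.038, 'joints': [0.057, 0.219, 1.454, 0.0, 1.467, -0.163]}
[[-0.044073    0.16821971  0.20986083]]
```

View pics/wrist12.png

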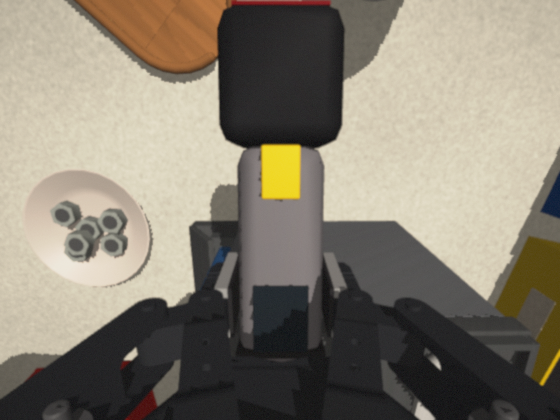

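View pics/s12c.png

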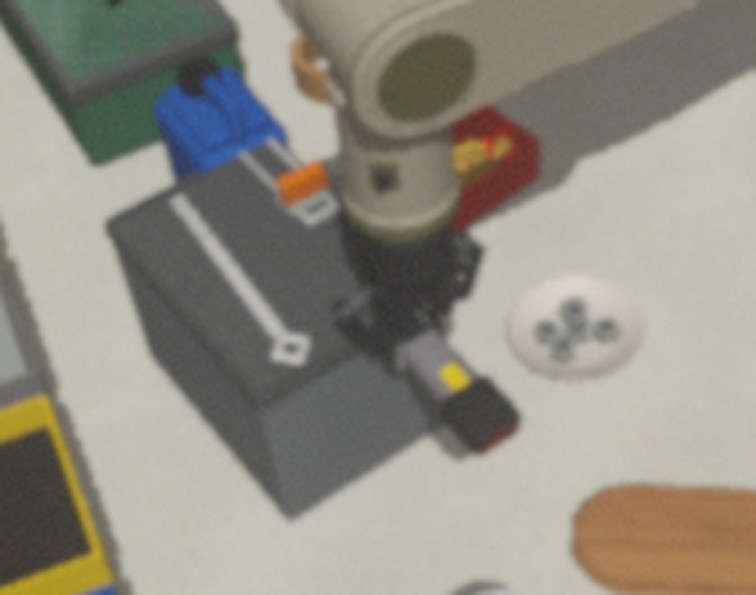

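>>> drive_tool([
  [[0,0.004,0],0,160],
  [[0,0.004,0],0,160],
  [[0,0.004,0],0,160],
  [[0,0,0],0,160],
])

```text
clock: 17.23
eef_pos: [0.6206, 0.0875, 0.1976]
orientation: [[0.219, 0.001, 0.976], [-0.976, 0.001, 0.219], [-0.001, -1.0, 0.001]]
wrist_force: [-0.6, 6.0, 0.6]
opening: 0.0377
```

```bash
cat > tilt.py <<'E'
from h import *
import sys,pickle
c=pickle.load(open(sys.argv[1]+'.pkl','rb'))
R=np.array(manip.sense()['orientation']);nd=-R[:,0]
for (u0,u1,v0,v1) in ((250,312,160,240),(235,325,50,120)):
    uu,vv=np.meshgrid(range(u0,u1),range(v0,v1));P=dep(c,np.c_[uu.ravel(),vv.ravel()])
    for _ in range(4):
        m=P.mean(0);n=np.linalg.svd(P-m)[2][2];r=abs((P-m)@n);P=P[r<max(.0015,2*np.median(r))]
    n*=np.sign(n[2]);print('plane normal',n.round(3),'nose-down deg',np.degrees(np.arctan2(n@nd,n[2])).round(2),'lat',np.degrees(np.arcsin(n@R[:,2])).round(2),len(P),m.round(4))
E
python3 snap.py wrist 13; python3 tilt.py wrist12; python3 tilt.py wrist13
```

```text
{'clock': 17.275, 'eef_pos': [0.621, 0.087, 0.198], 'orientation': [[0.219, 0.001, 0.976], [-0.976, 0.001, 0.219], [-0.001, -1.0, 0.001]], 'wrist_force': [-1.662, 6.418, 1.196], 'opening': 0.038, 'joints': [0.058, 0.226, 1.468, 0.001, 1.446, -0.163]}
plane normal [-0.969 -0.245  0.025] nose-down deg -48.16 lat -87.85 4560 [0.6117 0.1276 0.2167]
plane normal [-0.035  0.159  0.987] nose-down deg 9.42 lat 0.08 6036 [0.6018 0.1707 0.2147]
plane normal [0.945 0.326 0.019] nose-down deg 80.25 lat 83.52 4511 [0.6124 0.1254 0.1946]
plane normal [-0.099  0.426  0.9  ] nose-down deg 25.95 lat -0.13 5996 [0.6012 0.1736 0.1765]
```

View pics/wrist13.png

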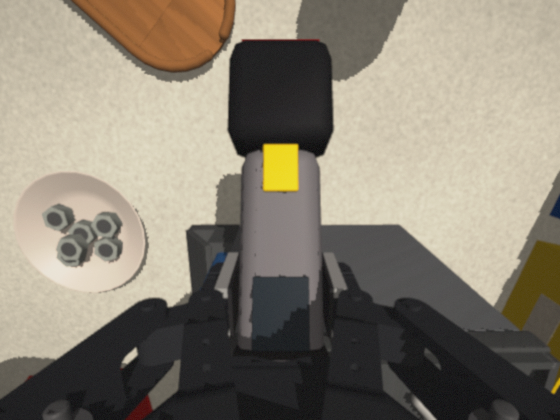

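>>> drive_tool([
  [[0,0.003,0],0,160],
  [[0,0.003,0],0,160],
  [[0,0.001,0],0,160],
  [[0,0,0],0,160],
])

```text
clock: 17.77
eef_pos: [0.6208, 0.087, 0.1909]
orientation: [[0.218, 0.001, 0.976], [-0.976, 0.0, 0.218], [-0.0, -1.0, 0.001]]
wrist_force: [-0.8, 5.5, 3.6]
opening: 0.0375
```

```bash
python3 snap.py wrist 14;  python3 tilt.py wrist14
```

```text
{'clock': 17.825, 'eef_pos': [0.621, 0.087, 0.191], 'orientation': [[0.218, 0.001, 0.976], [-0.976, 0.0, 0.218], [-0.0, -1.0, 0.001]], 'wrist_force': [-0.745, 5.808, 3.589], 'opening': 0.038, 'joints': [0.057, 0.231, 1.476, 0.0, 1.434, -0.163]}
plane normal [-0.994 -0.11   0.02 ] nose-down deg 79.77 lat -83.6 4568 [0.6126 0.1234 0.1822]
plane normal [-0.216  0.935  0.283] nose-down deg 73.58 lat -0.36 4328 [0.5993 0.1815 0.1147]
```

```bash
sed -i 's/for (u0,u1,v0,v1) in .*/for (u0,u1,v0,v1) in ((246,314,195,245),(245,320,85,135),(245,320,100,140)):/' tilt.py; python3 tilt.py wrist14; python3 tilt.py wrist13
```

```text
plane normal [-0.134  0.557  0.82 ] nose-down deg 34.95 lat -0.47 3002 [0.6142 0.1153 0.1865]
plane normal [-0.12   0.558  0.821] nose-down deg 34.8 lat 0.34 3620 [0.6047 0.1631 0.1604]
plane normal [-0.114  0.529  0.841] nose-down deg 32.8 lat 0.32 2868 [0.6057 0.1584 0.1635]
plane normal [-0.107  0.423  0.9  ] nose-down deg 25.84 lat -0.61 3043 [0.6136 0.1171 0.1973]
plane normal [-0.088  0.396  0.914] nose-down deg 23.93 lat 0.08 3510 [0.6046 0.1633 0.1816]
plane normal [-0.071  0.314  0.947] nose-down deg 18.81 lat 0.02 2775 [0.6055 0.159  0.1833]
```

View pics/wrist14.png

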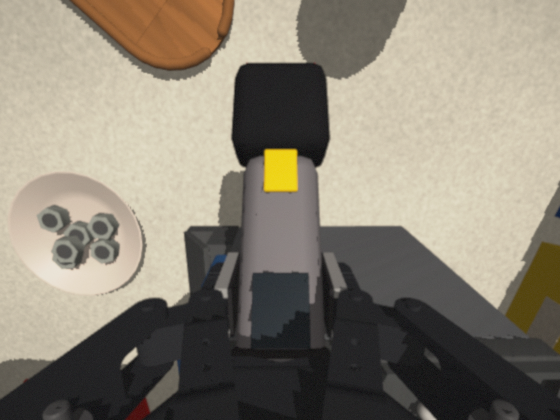

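>>> drive_tool([
  [[0,-0.004,0],0,160],
  [[0,-0.02,0],0,160],
  [[0,-0.03,0],0,160],
  [[0,0,0],0,160],
], force=30)

```text
clock: 18.32
eef_pos: [0.6224, 0.0863, 0.2486]
orientation: [[0.218, 0.007, 0.976], [-0.976, -0.0, 0.218], [0.002, -1.0, 0.007]]
wrist_force: [-0.2, 1.0, -1.6]
opening: 0.0376
```

```bash
python3 snap.py wrist 15;  python3 tilt.py wrist15
python3 - <<'E'
from h import *
import pickle
np.set_printoptions(precision=4,suppress=True)
c=pickle.load(open('wrist15.pkl','rb'));s=manip.sense();t=np.array(s['eef_pos']);R=np.array(s['orientation'])
g=t-.005*R[:,1]
for v in range(60,260,8):
    P=dep(c,[(281,v)])[0];q=P-g;print(v,'fwd',round(-q@R[:,0],4),'up',round(q[2],4))
E
```

```text
{'clock': 18.375, 'eef_pos': [0.621, 0.086, 0.246], 'orientation': [[0.218, 0.004, 0.976], [-0.976, -0.0, 0.218], [0.001, -1.0, 0.004]], 'wrist_force': [0.32, 0.076, -3.431], 'opening': 0.038, 'joints': [0.057, 0.2, 1.409, -0.0, 1.529, -0.163]}
plane normal [-0.142  0.56   0.816] nose-down deg 35.24 lat -0.77 2976 [0.6156 0.1147 0.2442]
plane normal [-0.123  0.554  0.824] nose-down deg 34.51 lat 0.18 3626 [0.6065 0.1624 0.2182]
plane normal [-0.118  0.529  0.84 ] nose-down deg 32.8 lat 0.19 2862 [0.6074 0.1578 0.2213]
60 fwd 0.1363 up -0.251
68 fwd 0.098 up -0.0472
76 fwd 0.0938 up -0.0442
84 fwd 0.0897 up -0.0414
92 fwd 0.0858 up -0.0401
100 fwd 0.0817 up -0.0354
108 fwd 0.0779 up -0.0327
116 fwd 0.0741 up -0.0302
124 fwd 0.0704 up -0.0271
132 fwd 0.0667 up -0.0265
140 fwd 0.0631 up -0.0244
148 fwd 0.0591 up -0.0267
156 fwd 0.0556 up -0.024
164 fwd 0.0523 up -0.0199
172 fwd 0.0487 up -0.0187
180 fwd 0.0456 up -0.0147
188 fwd 0.0423 up -0.0125
196 fwd 0.0382 up -0.0137
204 fwd 0.0352 up -0.0105
212 fwd 0.0322 up -0.008
220 fwd 0.0283 up -0.008
228 fwd 0.0259 up -0.004
236 fwd 0.0228 up -0.0019
244 fwd 0.0196 up -0.0006
252 fwd 0.017 up 0.0023
```

View pics/wrist15.png

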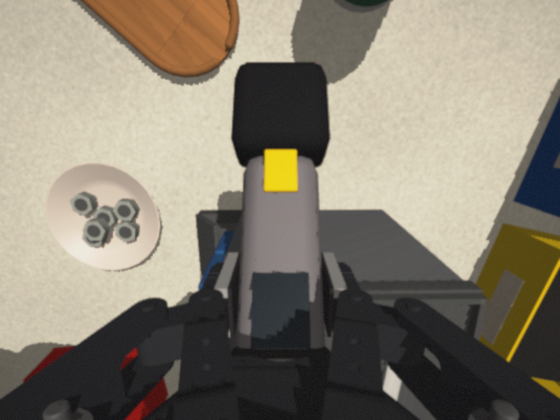

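>>> drive_tool([
  [[0.0187,0,-0.0287],0,160],
  [[0.0187,0,-0.0287],0,160],
  [[0.0187,0,-0.0287],0,160],
  [[0.0187,0,-0.0287],0,160],
  [[0.0187,0,-0.0287],0,160],
  [[0.0187,0,-0.0287],0,160],
  [[0.0187,0,-0.0287],0,160],
  [[0.0187,0,-0.0287],0,160],
  [[0.0187,0,-0.0287],0,160],
  [[0,0,0],0,160],
])

```text
clock: 19.62
eef_pos: [0.4034, -0.1351, 0.243]
orientation: [[0.215, -0.002, 0.977], [-0.977, 0.0, 0.215], [-0.0, -1.0, -0.002]]
wrist_force: [-0.6, -0.5, -1.8]
opening: 0.0377
```

>>> drive_tool([
  [[0,0,0],0.157,160],
  [[0,0,0],0.157,160],
  [[0,0,0],0.157,160],
  [[0,0,0],0.157,160],
  [[0,0,0],0.157,160],
  [[0,0,0],0.157,160],
  [[0,0,0],0.157,160],
  [[0,0,0],0.157,160],
  [[0,0,0],0.157,160],
  [[0,0,0],0.157,160],
  [[0,0.02,0],0,160],
  [[0,0,0],0,160],
])

```text
clock: 21.12
eef_pos: [0.404, -0.1329, 0.2219]
orientation: [[-0.976, -0.004, 0.22], [-0.22, 0.002, -0.976], [0.003, -1.0, -0.003]]
wrist_force: [-0.5, -0.6, -2.0]
opening: 0.0374
```

```bash
python3 snap.py wrist 16;  python3 tilt.py wrist16; python3 snap.py scene 16
```

```text
{'clock': 21.175, 'eef_pos': [0.405, -0.133, 0.223], 'orientation': [[-0.976, -0.002, 0.22], [-0.22, 0.001, -0.976], [0.002, -1.0, -0.002]], 'wrist_force': [-0.321, -0.415, -1.546], 'opening': 0.037, 'joints': [-0.439, -0.347, 1.972, 0.0, 1.52, 0.91]}
plane normal [0.563 0.13  0.816] nose-down deg 35.23 lat -0.24 2992 [ 0.4323 -0.1263  0.2176]
plane normal [0.558 0.118 0.821] nose-down deg 34.7 lat 0.33 3626 [ 0.4798 -0.1166  0.1914]
plane normal [0.531 0.113 0.84 ] nose-down deg 32.78 lat 0.29 2869 [ 0.4752 -0.1176  0.1946]
{'clock': 21.225, 'eef_pos': [0.405, -0.134, 0.224], 'orientation': [[-0.976, -0.001, 0.22], [-0.22, 0.001, -0.976], [0.001, -1.0, -0.001]], 'wrist_force': [0.195, 0.674, -2.119], 'opening': 0.038, 'joints': [-0.439, -0.348, 1.971, 0.0, 1.52, 0.91]}
```

View pics/wrist16.png

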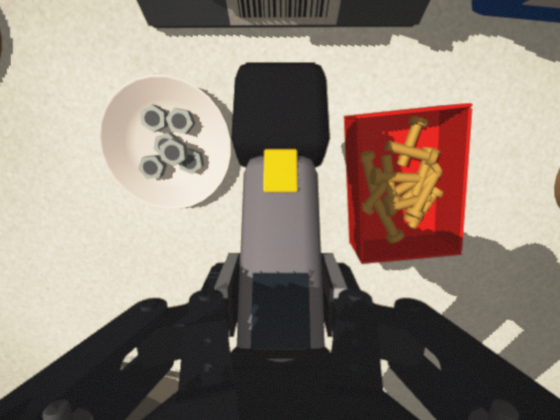

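Run:
```python
from h import *
import pickle
np.set_printoptions(precision=4,suppress=True)
c=pickle.load(open('top6.pkl','rb'));I=c['img']
cv2.imwrite('pics/t6l.png',cv2.resize(I[180:202,285:330],None,fx=14,fy=14,interpolation=cv2.INTER_NEAREST))
c=pickle.load(open('wrist16.pkl','rb'))
cv2.imwrite('pics/w16l.png',cv2.resize(c['img'][0:60,130:440],None,fx=2.5,fy=2.5))
```

View pics/t6l.png

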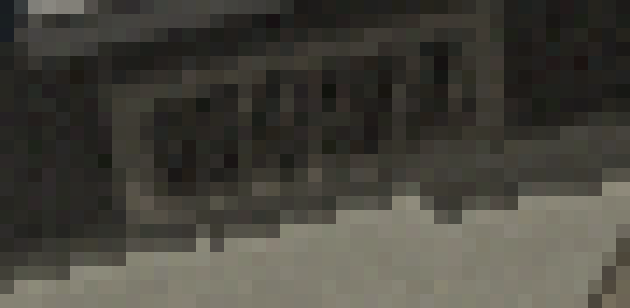

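View pics/w16l.png

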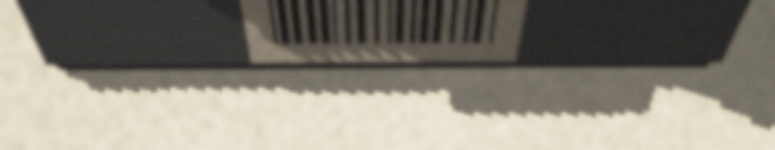

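Run:
```python
from h import *
import pickle
np.set_printoptions(precision=4,suppress=True)
c=pickle.load(open('top6.pkl','rb'));w=onz(c,[(306.5,188.3)],.041);print(w,toU(w))
c=pickle.load(open('wrist16.pkl','rb'));w=onz(c,[(229.2,24.8),(338,24.8)],.0205);print(w,toU(w),'mid',w.mean(0)+np.r_[.0143*np.array([.976,.218]),.0205])
print(toW([-.131,0,.041]))
P=toW([[-.131,0,.041]])
```

```text
[[ 0.5669 -0.0963  0.041 ]] [[-0.1367  0.0011  0.041 ]]
[[ 0.5478 -0.0501  0.0205]
 [ 0.5702 -0.151   0.0205]] [[-0.1452  0.0503  0.0205]
 [-0.1453 -0.053   0.0205]] mid [ 0.573  -0.0974  0.041 ]
[[ 0.5727 -0.0961  0.041 ]]
```

>>> drive_tool([
  [[0,0.025,0.001],0,160],
  [[0,0.025,0],0,160],
  [[0,0.012,0],0,160],
  [[0,0.005,0],0,160],
  [[0,0,0],0,160],
  [[0,0,0],0,160],
])

```text
clock: 21.98
eef_pos: [0.4059, -0.1352, 0.1583]
orientation: [[-0.976, 0.001, 0.219], [-0.219, -0.001, -0.976], [-0.001, -1.0, 0.001]]
wrist_force: [0.2, -1.0, -2.0]
opening: 0.0376
```

```bash
python3 snap.py wrist 17;  python3 tilt.py wrist17; python3 snap.py scene 17
python3 - <<'E'
from h import *
import pickle
np.set_printoptions(precision=4,suppress=True)
c=pickle.load(open('wrist17.pkl','rb'));s=manip.sense();t=np.array(s['eef_pos']);R=np.array(s['orientation'])
g=t-.005*R[:,1]
for v in range(62,110,6):
    P=dep(c,[(281,v)])[0];q=P-g;print(v,'fwd',round(-q@R[:,0],4),'up',round(q[2],4))
w=t+[0,0,-.0585]-.0905*R[:,0];L=np.array([.573,-.097,.041]);d=L-w
print('window',w,'dist',np.linalg.norm(d),'dir',np.degrees(np.arctan2(d[1],d[0])),np.degrees(np.arcsin(-d[2]/np.linalg.norm(d))))
E
```

```text
{'clock': 22.025, 'eef_pos': [0.406, -0.135, 0.158], 'orientation': [[-0.976, 0.001, 0.219], [-0.219, -0.001, -0.976], [-0.001, -1.0, 0.001]], 'wrist_force': [0.037, 0.047, -2.622], 'opening': 0.038, 'joints': [-0.442, -0.299, 2.054, -0.0, 1.385, 0.908]}
plane normal [0.556 0.14  0.819] nose-down deg 35.05 lat -0.82 2972 [ 0.4342 -0.1282  0.1541]
plane normal [0.554 0.12  0.824] nose-down deg 34.55 lat 0.27 3648 [ 0.4818 -0.1191  0.1283]
plane normal [0.53  0.115 0.84 ] nose-down deg 32.87 lat 0.28 2864 [ 0.4773 -0.1201  0.1313]
{'clock': 22.075, 'eef_pos': [0.406, -0.135, 0.158], 'orientation': [[-0.976, 0.001, 0.219], [-0.219, -0.001, -0.976], [-0.001, -1.0, 0.001]], 'wrist_force': [-0.043, 0.163, -2.203], 'opening': 0.038, 'joints': [-0.442, -0.299, 2.054, -0.0, 1.385, 0.908]}
62 fwd 0.1019 up -0.0541
68 fwd 0.0982 up -0.049
74 fwd 0.0951 up -0.0471
80 fwd 0.092 up -0.0448
86 fwd 0.0889 up -0.0424
92 fwd 0.0859 up -0.0404
98 fwd 0.0829 up -0.0373
104 fwd 0.0801 up -0.0372
window [ 0.4941 -0.1154  0.0997] dist 0.10008202508321017 dir 13.093589592756613 35.93441272729824
```

View pics/wrist17.png

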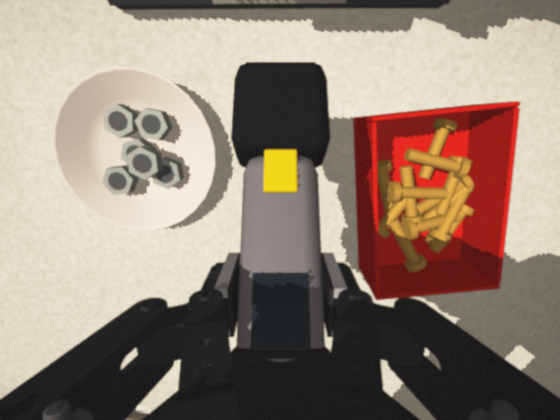

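View pics/scene17.png

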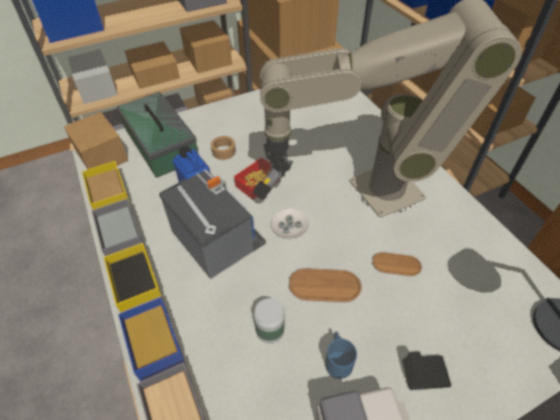

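>>> drive_tool([
  [[0,0,0],0,160],
  [[0,0,0],0,160],
  [[0,0,0],0,160],
  [[0,0,0],0,160],
  [[0,0,0],0,160],
  [[0,0,0],0,160],
  [[0,0,0],0,160],
  [[0,0,0],0,160],
  [[0,0,0],0,160],
  [[0,0,0],0,160],
  [[0,0,0],0,160],
  [[0,0,0],0,160],
])

```text
clock: 23.58
eef_pos: [0.4053, -0.135, 0.1573]
orientation: [[-0.976, 0.0, 0.219], [-0.219, -0.0, -0.976], [-0.0, -1.0, 0.0]]
wrist_force: [0.2, -0.3, -2.4]
opening: 0.0379
```

>>> drive_tool([
  [[0,0,0],0,160],
  [[0,0,0],0,160],
  [[0,0,0],0,160],
  [[0,0,0],0,160],
  [[0,-0.01,0],0,160],
  [[0,-0.03,0],0,160],
  [[0,-0.03,0],0,160],
  [[0,0,0],0,160],
])

```text
clock: 24.58
eef_pos: [0.4069, -0.1357, 0.2307]
orientation: [[-0.976, 0.005, 0.219], [-0.219, -0.003, -0.976], [-0.005, -1.0, 0.004]]
wrist_force: [0.0, 0.2, -2.8]
opening: 0.0375
```

>>> drive_tool([
  [[-0.011,0,-0.0383],0,160],
  [[-0.011,0,-0.0383],0,160],
  [[-0.011,0,-0.0383],0,160],
  [[-0.011,0,-0.0383],0,160],
  [[-0.011,0,-0.0383],0,160],
  [[-0.011,0,-0.0383],0,160],
  [[-0.011,0,-0.0383],0,160],
  [[-0.011,0,-0.0383],0,160],
  [[-0.011,0,-0.0383],0,160],
  [[-0.011,0,-0.0383],0,160],
  [[0,0,0],0.159,160],
  [[0,0,0],0.159,160],
])

```text
clock: 26.08
eef_pos: [0.4279, 0.2633, 0.2258]
orientation: [[-0.995, -0.002, -0.101], [0.101, -0.001, -0.995], [0.002, -1.0, 0.001]]
wrist_force: [0.7, -0.5, -1.8]
opening: 0.0376
```

>>> drive_tool([
  [[0,0,0],0.159,160],
  [[0,0,0],0.159,160],
  [[0,0.03,0],0,160],
  [[0,0.03,0],0,160],
  [[0,0.02,0],0,160],
  [[0,0,0],0,160],
  [[0,0,0],0,160],
], force=20)

```text
clock: 26.95
eef_pos: [0.4289, 0.263, 0.1477]
orientation: [[-0.915, 0.0, -0.403], [0.403, 0.0, -0.915], [-0.0, -1.0, -0.0]]
wrist_force: [0.2, -0.8, -1.8]
opening: 0.0376
```

```bash
python3 snap.py wrist 18;  python3 tilt.py wrist18
python3 - <<'E'
from h import *
import pickle
np.set_printoptions(precision=4,suppress=True)
s=manip.sense();t=np.array(s['eef_pos']);R=np.array(s['orientation']);a=np.radians(-23.9);u=np.array([np.cos(a),np.sin(a)]);r=t[:2]-[.4285,.2625]
print('along',r@u,'lat',r@[-u[1],u[0]],'z',t[2],'heading',np.degrees(np.arctan2(-R[1,0],-R[0,0])))
E
```

```text
{'clock': 27.0, 'eef_pos': [0.429, 0.263, 0.148], 'orientation': [[-0.915, 0.001, -0.403], [0.403, 0.001, -0.915], [-0.001, -1.0, -0.001]], 'wrist_force': [-0.281, -0.195, -1.955], 'opening': 0.038, 'joints': [0.448, -0.065, 1.868, 0.0, 1.337, 2.434]}
plane normal [ 0.526 -0.223  0.821] nose-down deg 34.88 lat -0.53 3003 [0.4556 0.2516 0.1435]
plane normal [ 0.52  -0.232  0.822] nose-down deg 34.73 lat 0.1 3590 [0.4997 0.2308 0.1175]
plane normal [ 0.499 -0.222  0.838] nose-down deg 33.15 lat 0.03 2802 [0.4954 0.2328 0.1206]
along 0.00044430672076264737 lat 0.0008842516732123769 z 0.1482806823429785 heading -23.789798541884064
```

View pics/wrist18.png

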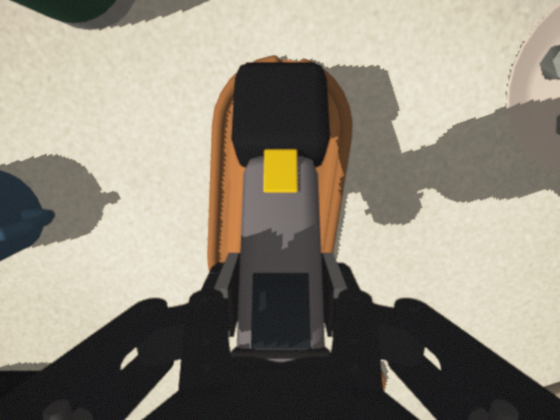

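Well placed. Descend to nose contact (expected at TCP z ≈ 0.080).

>>> drive_tool([
  [[0,0.03,0.001],0,160],
  [[0,0.02,0],0,160],
  [[0,0.008,0],0,160],
  [[0,0.004,0],0,160],
  [[0,0.004,0],0,160],
  [[0,0,0],0,160],
])

```text
clock: 27.75
eef_pos: [0.4289, 0.2628, 0.083]
orientation: [[-0.915, 0.001, -0.403], [0.403, 0.002, -0.915], [-0.001, -1.0, -0.002]]
wrist_force: [-4.2, 0.4, 3.0]
opening: 0.0376
```

>>> drive_tool([
  [[0.0032,0.0036,0],0,160],
  [[0.0032,0.0036,0],0,160],
  [[0.0029,0.0038,0],0,160],
  [[0.0029,0.0038,0],0,160],
  [[0.0026,0.0041,0],0,160],
  [[0.0026,0.0041,0],0,160],
])

```text
clock: 28.5
eef_pos: [0.4127, 0.2693, 0.0582]
orientation: [[-0.915, 0.001, -0.403], [0.403, 0.0, -0.915], [-0.001, -1.0, -0.001]]
wrist_force: [1.3, 0.8, 2.5]
opening: 0.038
```

```bash
python3 snap.py wrist 19;  python3 tilt.py wrist19
```

```text
{'clock': 28.55, 'eef_pos': [0.412, 0.269, 0.058], 'orientation': [[-0.915, 0.0, -0.403], [0.403, 0.0, -0.915], [-0.0, -1.0, -0.0]], 'wrist_force': [1.918, 1.606, 0.852], 'opening': 0.038, 'joints': [0.474, 0.02, 1.964, -0.0, 1.157, 2.46]}
plane normal [-0.872  0.39   0.295] nose-down deg -72.84 lat -0.34 3394 [0.4421 0.2567 0.063 ]
plane normal [ 0.232 -0.105  0.967] nose-down deg 14.74 lat 0.13 3450 [0.4828 0.2376 0.0529]
plane normal [ 0.913 -0.405  0.04 ] nose-down deg 87.71 lat 0.15 2702 [0.4791 0.2392 0.0543]
```

View pics/wrist19.png

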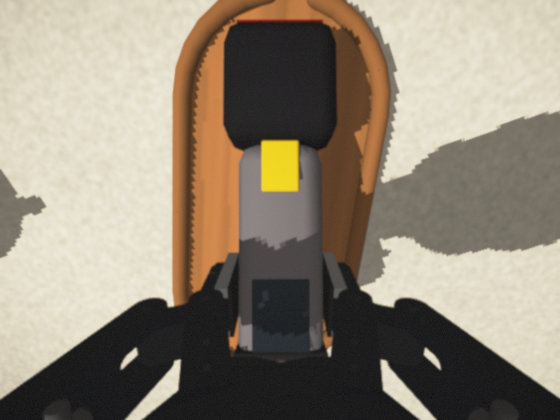

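>>> drive_tool([
  [[0.0022,0.0043,0],0,160],
  [[0.0022,0.0043,0],0,160],
  [[0.0018,0.0045,0],0,160],
  [[0.0018,0.0045,0],0,160],
  [[0.0014,0.0046,0],0,160],
  [[0.0014,0.0046,0],0,160],
  [[0.001,0.003,0],0,160],
  [[0,0,0],0,160],
])

```text
clock: 29.55
eef_pos: [0.4014, 0.2736, 0.0282]
orientation: [[-0.915, -0.0, -0.403], [0.403, -0.0, -0.915], [0.0, -1.0, 0.0]]
wrist_force: [1.2, 0.7, -0.1]
opening: 0.0377
```

```bash
python3 snap.py wrist 20;  python3 tilt.py wrist20
```

```text
{'clock': 29.6, 'eef_pos': [0.401, 0.274, 0.028], 'orientation': [[-0.915, -0.0, -0.403], [0.403, -0.0, -0.915], [0.0, -1.0, 0.001]], 'wrist_force': [0.689, 1.392, 0.185], 'opening': 0.037, 'joints': [0.493, 0.052, 1.993, -0.0, 1.097, 2.479]}
plane normal [ 0.051 -0.021  0.998] nose-down deg 3.13 lat -0.02 3120 [0.4329 0.26   0.0413]
plane normal [ 0.917 -0.397  0.032] nose-down deg 88.19 lat -0.36 3464 [0.471  0.2422 0.0447]
plane normal [-0.221  0.092  0.971] nose-down deg -13.88 lat 0.31 2394 [0.468  0.2435 0.0439]
```

View pics/wrist20.png

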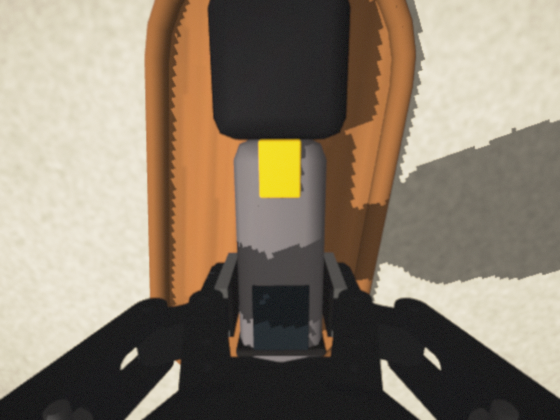

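>>> drive_tool([
  [[0,0.002,0],0,160],
  [[0,0.0015,0],0,160],
  [[0,0.001,0],0,160],
  [[0,0,0],0,160],
])

```text
clock: 30.1
eef_pos: [0.4013, 0.2736, 0.0238]
orientation: [[-0.915, -0.001, -0.403], [0.403, -0.0, -0.915], [0.0, -1.0, 0.001]]
wrist_force: [-2.6, 1.4, 0.9]
opening: 0.0374
```

```bash
python3 snap.py wrist 21;  python3 tilt.py wrist21
```

```text
{'clock': 30.15, 'eef_pos': [0.401, 0.274, 0.024], 'orientation': [[-0.915, -0.001, -0.403], [0.403, -0.0, -0.915], [0.0, -1.0, 0.0]], 'wrist_force': [-1.714, 0.167, 2.022], 'opening': 0.038, 'joints': [0.493, 0.06, 1.995, 0.0, 1.088, 2.479]}
plane normal [0.006 0.002 1.   ] nose-down deg 0.25 lat -0.22 3073 [0.433  0.2599 0.0381]
plane normal [-0.908  0.42   0.007] nose-down deg -89.62 lat -1.02 3611 [0.4706 0.2423 0.043 ]
plane normal [-0.214  0.094  0.972] nose-down deg -13.51 lat 0.06 2486 [0.4678 0.2436 0.0423]
```

>>> drive_tool([
  [[0,0.001,0],0,160],
  [[0,0,0],0,135],
  [[0,0,0],0,115],
  [[0,0,0],0,90],
  [[0,0,0],0,90],
  [[0,0,0],0,90],
])

```text
clock: 30.9
eef_pos: [0.4016, 0.2737, 0.023]
orientation: [[-0.915, 0.0, -0.403], [0.403, 0.0, -0.915], [-0.0, -1.0, -0.0]]
wrist_force: [0.4, -0.4, 0.3]
opening: 0.0551
```

>>> drive_tool([
  [[0,-0.01,0],0,90],
  [[0,-0.03,0],0,90],
  [[0,-0.06,0],0,90],
  [[0,-0.06,0],0,90],
  [[0,-0.06,0],0,90],
  [[0,0,0],0,90],
])

```text
clock: 31.65
eef_pos: [0.4044, 0.2753, 0.2504]
orientation: [[-0.915, 0.011, -0.403], [0.403, 0.006, -0.915], [-0.007, -1.0, -0.009]]
wrist_force: [0.4, 1.1, -1.0]
opening: 0.0552
```

```bash
python3 snap.py wrist 22; python3 snap.py top 22; python3 snap.py scene 22
python3 - <<'E'
from h import *
import pickle
np.set_printoptions(precision=4,suppress=True)
I=cv2.imread('pics/scene22.png');cv2.imwrite('pics/s22c.png',cv2.resize(I[130:380,140:440],None,fx=2.4,fy=2.4))
I=cv2.imread('pics/top22.png');cv2.imwrite('pics/t22c.png',cv2.resize(I[90:270,110:440],None,fx=2.4,fy=2.4))
E
```

```text
{'clock': 31.7, 'eef_pos': [0.403, 0.275, 0.247], 'orientation': [[-0.915, 0.006, -0.403], [0.403, 0.003, -0.915], [-0.004, -1.0, -0.005]], 'wrist_force': [-0.331, -0.001, -0.67], 'opening': 0.055, 'joints': [0.493, -0.185, 1.795, 0.0, 1.525, 2.479]}
{'clock': 31.75, 'eef_pos': [0.402, 0.274, 0.244], 'orientation': [[-0.915, 0.002, -0.403], [0.403, 0.001, -0.915], [-0.002, -1.0, -0.002]], 'wrist_force': [-0.253, -0.456, -1.495], 'opening': 0.055, 'joints': [0.493, -0.183, 1.798, 0.0, 1.524, 2.479]}
{'clock': 31.8, 'eef_pos': [0.401, 0.274, 0.243], 'orientation': [[-0.915, -0.0, -0.403], [0.403, -0.0, -0.915], [0.0, -1.0, 0.0]], 'wrist_force': [0.141, -0.934, -0.595], 'opening': 0.055, 'joints': [0.493, -0.182, 1.8, 0.0, 1.524, 2.479]}
```

View pics/wrist22.png

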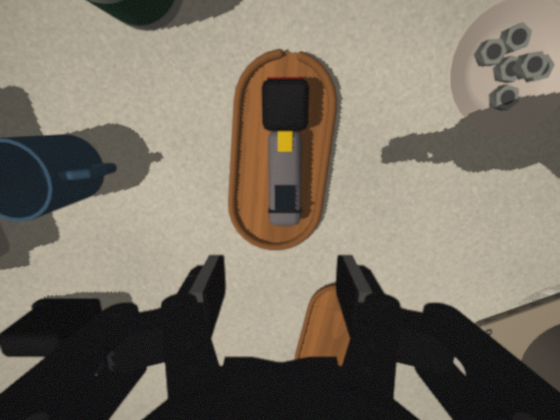

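View pics/s22c.png

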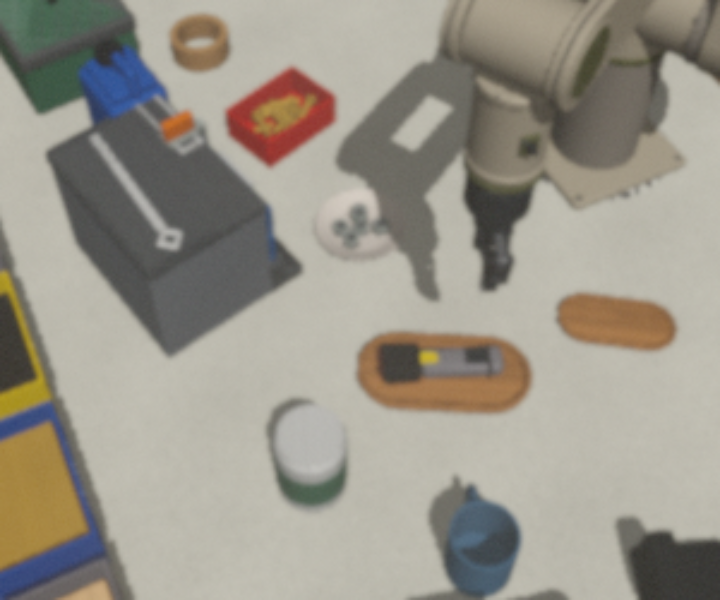

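View pics/t22c.png

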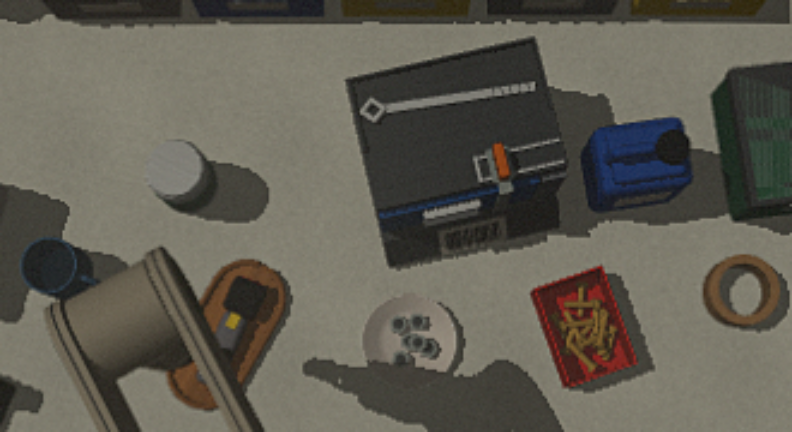

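Run:
```python
from h import *
import pickle
np.set_printoptions(precision=4,suppress=True)
c=pickle.load(open('wrist22.pkl','rb'))
H=onz(c,[(264,80),(307,79)],.042).mean(0);T=onz(c,[(271,222),(301,223)],.036).mean(0);d=H-T
print('centre',(H+T)/2,'yaw',np.degrees(np.arctan2(d[1],d[0])),'len',np.linalg.norm(d[:2]))
print(dep(c,[(285,105),(285,165),(285,207)])[:,2])
h=cv2.cvtColor(c['img'],cv2.COLOR_BGR2HSV);w=cv2.inRange(h,(5,90,40),(20,255,255))
n,l,s,ce=cv2.connectedComponentsWithStats(w);i=1+s[1:,4].argmax()
cn=max(cv2.findContours((l==i).astype(np.uint8),cv2.RETR_EXTERNAL,cv2.CHAIN_APPROX_NONE)[0],key=len).reshape(-1,2)
print(cv2.minAreaRect(onz(c,cn,.013)[:,:2].astype(np.float32)))
for n in ['top0','top22']:
    c=pickle.load(open(n+'.pkl','rb'));h=cv2.cvtColor(c['img'],cv2.COLOR_BGR2HSV)
    m=cv2.inRange(h,(4,170,120),(14,255,255));k,l,s,ce=cv2.connectedComponentsWithStats(m)
    for i in range(1,k):
        P=toU(onz(c,[ce[i]],.232))[0]
        if s[i,4]>15 and max(abs(P[:2]))<.15: print(n,P)
d=cv2.absdiff(pickle.load(open('top0.pkl','rb'))['img'],c['img']);
```

```text
centre [0.4354 0.2575 0.039 ] yaw -23.362530853153544 len 0.1551517971283376
[0.0416 0.0378 0.0388]
((0.43329107761383057, 0.2663514018058777), (0.1165049821138382, 0.2331467568874359), 60.35525131225586)
top0 [-0.0719 -0.1043  0.232 ]
top22 [-0.0726 -0.0418  0.232 ]
```

```bash
python3 snap.py wrist 23
python3 - <<'E'
from h import *
import pickle
for n,u in (('wrist7',278),('wrist22',285),('wrist23',285)):
    c=pickle.load(open(n+'.pkl','rb'))
    for v0,v1 in ((85,120),(152,180),(190,206),(214,219)):
        uu,vv=np.meshgrid(range(u-8,u+9),range(v0,v1));P=dep(c,np.c_[uu.ravel(),vv.ravel()]);print(n,v0,np.median(P[:,2]).round(4))
    uu,vv=np.meshgrid(range(u-35,u-26),range(120,180));print(' floor',np.median(dep(c,np.c_[uu.ravel(),vv.ravel()])[:,2]).round(4))
E
```

```text
{'clock': 31.85, 'eef_pos': [0.401, 0.273, 0.242], 'orientation': [[-0.915, -0.002, -0.403], [0.403, -0.001, -0.915], [0.001, -1.0, 0.002]], 'wrist_force': [-1.178, -1.179, -0.856], 'opening': 0.055, 'joints': [0.493, -0.181, 1.801, 0.0, 1.524, 2.479]}
wrist7 85 0.0423
wrist7 152 0.0363
wrist7 190 0.0376
wrist7 214 0.0363
 floor 0.0084
wrist22 85 0.0423
wrist22 152 0.0363
wrist22 190 0.0374
wrist22 214 0.0364
 floor 0.0084
wrist23 85 0.0422
wrist23 152 0.0361
wrist23 190 0.0372
wrist23 214 0.0362
 floor 0.0083
```

Heights match those before the pick-up to within 0.4 mm, so the scanner lies flat. The robot is clear; handing in.

```bash
python3 -c "
from workcell import manip
print(manip.hand_in())"
```

```text
the job is handed in; nothing more can be done
None
```

The job is done and handed in at about 32 s of the 67 s allowed; the hand-in gave no verdict.

- **Drawer:** I pushed it home against its stop, where the force rose to about 15 N. Later pictures show it shut.
- **Lock:** I slid it against a hard stop, reaching 44 N with no further movement. From the unit's edges and the drawer handle, the grip ended at about y −43 mm, where the end stop should be. The pictures show only 62–64 mm of travel, not 70 mm, which fits a start slightly off the park position.
- **Scanner aim:** The tool cannot tilt, so I pressed the scanner's tail on the unit's left top edge to turn it 35° nose-down in the grip. At the label it measured 35° down, about 100 mm away and within about 1° of square. I held it there for about 2 s.
- **Laying back:** I set it nose first into the larger wooden rest and lowered it flat. Its surface heights match those before pick-up to within 0.4 mm. It is right way up, turned less than 1° and about 7–8 mm from where it lay before.
- **Other things:** Nothing else looked moved in the last pictures, but I did not measure each item.

The unit's position from the top and wrist cameras differed by up to about 5 mm. I used a value between them, and two measurements of the label agreed with it to within 6 mm.

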